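Put the mixed-up lids back on their own jars

TASK

The lids of these four damp clay jars have been mixed up: put every lid back on the jar of its own shape and size, centred, lying flat and squared up with the rim, so that jar and lid dry together. Use the bare banding wheel to park a lid on while you swap; keep the lids off the crumb-covered table, set each one down rather than dropping it, and leave the jars standing where they are.

Things in the scene. Friction and masses are not known exactly. Their poses are not given: they have to be found in the camera images.
- lid_small_round: small round lid, grey-brown unglazed clay, diameter 76 mm, 80 g. Origin: centre of the plate's underside, z up. Plate 8 mm thick; below it a locating boss, 32 mm across, 4 mm deep (on a flat surface the origin is 4 mm up). On top a round knob 22 mm across, 26 mm tall (top 34 mm above the origin). Yaw does not matter. Starts on the square or oblong jar.
- lid_large_round: large round lid, grey-brown unglazed clay, diameter 104 mm, 140 g. Origin: centre of the plate's underside, z up. Plate 8 mm thick; below it a locating boss, 32 mm across, 4 mm deep (on a flat surface the origin is 4 mm up). On top a round knob 22 mm across, 26 mm tall (top 34 mm above the origin). Yaw does not matter. Starts on the square or oblong jar.
- lid_square: square lid, grey-brown unglazed clay, 88 x 88 mm, sides along x and y, 130 g. Origin: centre of the plate's underside, z up. Plate 8 mm thick; below it a locating boss, 32 mm across, 4 mm deep (on a flat surface the origin is 4 mm up). On top an upright grip 40 mm along x, 14 mm along y, 26 mm tall (top 34 mm above the origin). Fits its jar in any quarter turn. Starts on a round jar.
- lid_oblong: oblong lid, grey-brown unglazed clay, 116 mm along x by 74 mm along y, 140 g. Origin: centre of the plate's underside, z up. Plate 8 mm thick; below it a locating boss, 32 mm across, 4 mm deep (on a flat surface the origin is 4 mm up). On top an upright grip 40 mm along x, 14 mm along y, 26 mm tall (top 34 mm above the origin). Fits its jar either way round. Starts on a round jar.
- jar_small_round: small round bellied jar, grey-brown unglazed clay, 92 mm tall, rim 76 mm outside and 60 mm inside, belly 94 mm across, 330 g. Loose and empty; origin: centre of its underside. A seated lid has its origin 92 mm above the jar's origin.
- jar_large_round: large round bellied jar, grey-brown unglazed clay, 92 mm tall, rim 104 mm outside and 88 mm inside, belly 126 mm across, 550 g. Loose and empty; origin: centre of its underside. A seated lid has its origin 92 mm above the jar's origin.
- jar_square: square straight-sided slab jar, grey-brown unglazed clay, 88 x 88 mm, 74 mm tall, walls 10 mm thick, sides along x and y, 450 g. Loose and empty; origin: centre of its underside. A seated lid has its origin 74 mm above the jar's origin.
- jar_oblong: oblong rectangular straight-sided slab jar, grey-brown unglazed clay, 116 mm along x by 74 mm along y, 74 mm tall, walls 10 mm thick, 450 g. Loose and empty; origin: centre of its underside. A seated lid has its origin 74 mm above the jar's origin.
- wheel: banding wheel (small hand turntable): heavy iron base that stays put, bare flat round metal head 150 mm in diameter, whose top is 85 mm above the table; the head turns stiffly about its upright axis. Free at the start: room for one lid. Origin: centre of the base's underside, on the axis.
Mind the look-alikes: they are no part of the job. Leave any pink, red or yellow look-alike of the lid_small_round alone.

How it is judged:
At the end, for the whole second after the job is handed in: Every lid lies released and at rest on the jar of its own shape and size: centres within 10 mm horizontally, seated height within 4 mm, lid and jar level within 0.06 rad; the oblong lid turned within 0.2 rad of its jar's long axis, the square lid within 0.2 rad of its jar's sides (any quarter turn) (horizontal distance between lid_small_round and jar_small_round below 0.01 m and z of lid_small_round in the frame of jar_small_round between 0.088 and 0.096 m and angle between each of lid_small_round, jar_small_round, lid_large_round, jar_large_round, lid_square, jar_square, lid_oblong, jar_oblong's own z axis and vertical below 0.06 rad and linear speed of each of lid_small_round, lid_large_round, lid_square, lid_oblong below 0.02 m/s and angular speed of each of lid_small_round, lid_large_round, lid_square, lid_oblong below 0.2 rad/s and horizontal distance between lid_large_round and jar_large_round below 0.01 m and z of lid_large_round in the frame of jar_large_round between 0.088 and 0.096 m and horizontal distance between lid_square and jar_square below 0.01 m and z of lid_square in the frame of jar_square between 0.07 and 0.078 m and horizontal distance between lid_oblong and jar_oblong below 0.01 m and z of lid_oblong in the frame of jar_oblong between 0.07 and 0.078 m and angle between the x axis of lid_oblong and the x axis of jar_oblong, either way round below 0.2 rad and (angle between the x axis of lid_square and the x axis of jar_square, either way round below 0.2 rad or angle between the x axis of lid_square and the y axis of jar_square, either way round below 0.2 rad)); the robot touches nothing.
It fails at once if a jar is shifted more than 30 mm from where it stood (distance of any of jar_small_round, jar_large_round, jar_square, jar_oblong from where it was at the start of the episode above 0.03 m).
It fails at once if a lid comes down onto the table (height (world z) of any of lid_small_round, lid_large_round, lid_square, lid_oblong below 0.045 m).
It fails at once if a lid is dropped (falls freely, out of the fingers, faster than 0.6 m/s, that is from about 20 mm or more) ((linear speed of lid_small_round above 0.6 m/s and contact force between the fingers and lid_small_round below 0.05 N) or (linear speed of lid_large_round above 0.6 m/s and contact force between the fingers and lid_large_round below 0.05 N) or (linear speed of lid_square above 0.6 m/s and contact force between the fingers and lid_square below 0.05 N) or (linear speed of lid_oblong above 0.6 m/s and contact force between the fingers and lid_oblong below 0.05 N)).
It also fails if it takes over 141 s, if anything falls off the work surface, if the arm or the gripper's body presses on something with over 40 N, if the wrist force passes 120 N, or if a joint passes its speed limit or range.

ROBOT

A 6-joint arm with a two-finger parallel gripper is mounted at the origin on the work surface. World frame = base frame: x ahead of the robot, y to its left, z up, the work surface at z = 0. Lengths are in m, angles in rad, forces in N, time in s.
With the tool pointing down it reaches from about 0.4 to 0.925 m from the base axis. Payload 3.4 kg.
Tool frame: the origin (TCP) lies at the very end of the fingers, on their centre line; the grasp point (between the pads) lies 19 mm behind it; y points along the fingers, x is the direction in which the jaws open and shut, and the axes are right-handed (so a half turn about y gives the same grasp; the last joint's range is limited). The gripper opens to 85 mm and grips with 20 to 120 N. Pads are 22 mm wide; open, the fingers measure 114 mm over their backs; the gripper's body (76 mm by 85 mm) begins 54 mm behind the grasp point. The pads swing forward as they close: fully open they stand 13 mm farther back than shut.
Start: joints at [1.147, 0.307, 1.506, -0, 1.328, -0.073], TCP at [0.198, 0.54, 0.231] pointing down, gripper open.
Joint ranges: [-3.12, 3.12], [-1.05, 2.28], [0.14, 2.33], [-1.42, 4.57], [0.1, 2.73], [-2.68, 2.68]. Speed limits (rad/s): [2.57, 2.57, 3.14, 3.14, 3.14, 3.14].

INTERFACE

Orientations are given as a unit quaternion [x, y, z, w].
In Python, from cell import * gives the robot as it stands.
- The arm moves only by the tool carry_out, never from a script. Its argument "plan" is one flat list of numbers, 4 for each row, row after row: the shift along the tool's x, y, z in m, then the turn about the tool's y in rad. In form: [x, y, z, turn, x, y, z, turn, ...]. A call has exactly 5 rows; each row shifts and turns the commanded pose from where the row before left it, along the tool's axes as they then stand; what a row does not reach is not made up. A row lasts 1/8 s, in which the tool goes at most 62.5 mm and 10.7 degrees, less where a joint would pass 70% of its speed; a pose out of reach is approached as far as the arm can. A call is refused whole if a number of a shift passes 0.0625 or a number of a turn 0.188, either way. A call with a gripper value outside its range is refused whole. "jaw" is the finger opening in m, from 0 to 0.0854, set as the call begins (left out, the last holds). The fingers move at their own pace and stop on an object; the grip force is fixed at half the most. Time passes only in rows, so rows that do not move let the fingers close, or fill a call up. It gives the time, the measured TCP pose, the force and the opening at its end, in the units of the state.
- get_state(): the state, without advancing time (a new reading comes with each control period).
- get_image(name): name is "side" or "top" or "wrist"; returns the picture (384x512x3 uint8, blue, green, red); there is no depth.
- camera_params(name): a dict with "camera_matrix" (3x3 intrinsics, pixels), "pose" (4x4, takes a point from camera to world coordinates). Camera axes: x right, y up, looking along -z (the intrinsics and any distortion apply to the point x, -y, -z); pixel columns grow to the right and rows downward; lengths in m; the calibration is good to about 2 mm. A picture is of the moment at which its call begins: read the wrist's pose just before it. camera_params takes no time and is no camera call; for the wrist camera it gives the pose at the moment of the call.
- sign_off(): hands the job in, once; it reports no verdict.
The state is a dict: "time_s": time; "qpos": joint angles; "dq": joint speeds; "effort": joint torques, N m; "ee_pos": TCP position; "eef_rot": TCP orientation; "contact_force": force on the tool from outside, world axes, zero at the start; "moment": the same for the moment, N m; "width": opening from 0.0 (shut) to 1.0 (fully open).
Only numpy, scipy, OpenCV 4.12 (cv2) and the standard library are available. Lean on these libraries where they do the work, as an engineer would, in place of code of your own. Each camera call takes 0.05 s, during which the arm holds its last target.

## Working session

There is one attempt and no reset: what is moved stays moved. The work goes in short steps, Python scripts to look and compute and a tool call to move; the robot and the scene stay as the last step left them, time stands still between calls to the robot, and variables do not carry over. Pictures are saved under pics/ and viewed, and the job is handed in when it is done.

Besides the shell and the picture viewer there is one more tool, called after ">>>" as name(argument=value, ...) on one line, values as JSON. carry_out: Moves the arm, as the interface text tells. Its arguments: {"type":"object","properties":{"plan":{"type":"array","items":{"type":"number"}},"jaw":{"type":"number"}},"required":["plan"]}

```bash
ls; mkdir -p pics
python3 - <<'E'
from cell import *
import cv2
print(get_state())
for n in("top","side","wrist"):
    p=camera_params(n);print(n,p)
    cv2.imwrite(f"pics/{n}0.png",get_image(n))
E
```

```text
pics
{'time_s': 0.0, 'qpos': array([ 1.14648948e+00,  3.07599092e-01,  1.50770090e+00,  2.77566595e-05,
        1.32836385e+00, -7.35172363e-02]), 'dq': array([-6.58012497e-04,  3.87196402e-04, -8.72837058e-05, -7.51549241e-04,
        4.88216000e-05, -1.73674022e-03]), 'effort': array([ 5.46168794e-04, -4.57555211e+01, -2.51911569e+01, -2.78090067e-05,
        1.33414107e-02,  2.96904125e-05]), 'ee_pos': array([0.19732698, 0.53933619, 0.2303557 ]), 'eef_rot': array([ 0.57994445,  0.40444399, -0.40571252, -0.57921226]), 'contact_force': array([-0.13008325,  1.09230752, -0.03404134]), 'moment': array([ 0.04125654, -0.06452355, -0.00049551]), 'width': 0.9982339506288674}
top {'camera_matrix': array([[419.04203586,   0.        , 257.80856967],
       [  0.        , 419.04203586, 195.14805853],
       [  0.        ,   0.        ,   1.        ]]), 'pose': array([[ 2.44184234e-02,  9.98249274e-01, -5.38713937e-02,
         4.23645457e-01],
       [-9.99700105e-01,  2.44828855e-02,  5.36876188e-04,
         2.63359091e-02],
       [ 1.85486343e-03,  5.38421282e-02,  9.98547738e-01,
        
[... 365 characters left out ...]
26467 , -0.5819915 ,  0.74204587,  0.53236463],
       [ 0.01508655,  0.78347131,  0.6212448 ,  0.52620714],
       [ 0.        ,  0.        ,  0.        ,  1.        ]])}
wrist {'camera_matrix': array([[283.2033298 ,   0.        , 260.06109197],
       [  0.        , 283.2033298 , 189.14238057],
       [  0.        ,   0.        ,   1.        ]]), 'pose': array([[ 3.43376058e-01, -8.88516879e-01, -3.04352818e-01,
         1.18344615e-01],
       [ 9.39197614e-01,  3.24552834e-01,  1.12130729e-01,
         5.69280203e-01],
       [-8.51476042e-04, -3.24350448e-01,  9.45936606e-01,
         3.72848974e-01],
       [ 0.00000000e+00,  0.00000000e+00,  0.00000000e+00,
         1.00000000e+00]])}
```

View pics/top0.png

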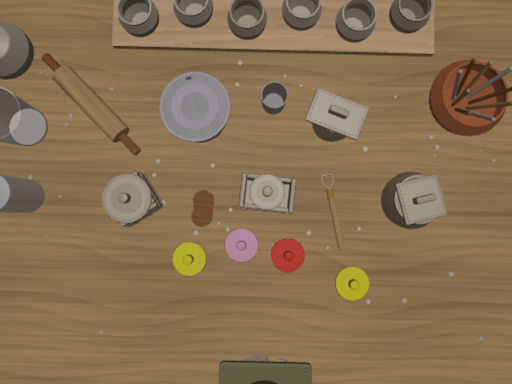

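View pics/side0.png

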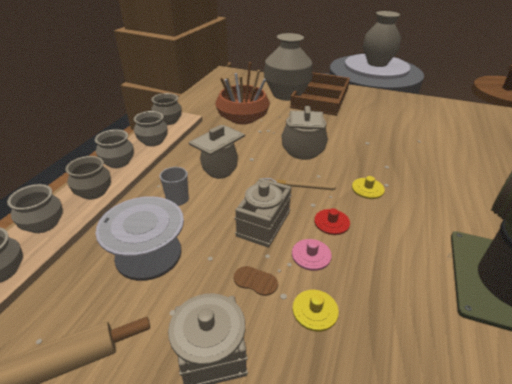

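View pics/wrist0.png

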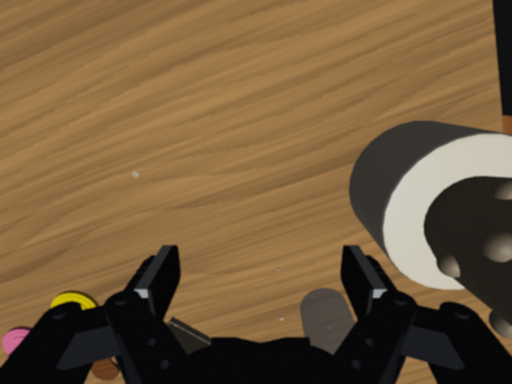

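```bash
cat > h.py <<'E'
from cell import *
import cv2, numpy as np
from scipy.spatial.transform import Rotation as R
def ray(P,u,v):
    K=P["camera_matrix"];T=P["pose"]
    d=np.linalg.inv(K)@[u,v,1.];d=T[:3,:3]@[d[0],-d[1],-d[2]]
    return T[:3,3],d
def onz(P,u,v,z):
    o,d=ray(P,u,v);return (o+d*(z-o[2])/d[2])
def proj(P,X):
    T=P["pose"];c=T[:3,:3].T@(np.asarray(X)-T[:3,3]);q=P["camera_matrix"]@[c[0],-c[1],-c[2]];return q[:2]/q[2]
def st():
    s=get_state();r=R.from_quat(s["eef_rot"]).as_matrix()
    return s,s["ee_pos"],r
E
python3 - <<'E'
import cv2,numpy as np
a=cv2.imread("pics/top0.png")
def crop(u,v,r=32,k=9):
    return cv2.resize(a[v-r:v+r,u-r:u+r],None,fx=k/2*1,fy=k/2,interpolation=cv2.INTER_CUBIC)
g=np.vstack([np.hstack([crop(132,200),crop(267,193)]),np.hstack([crop(337,116),crop(415,200)])])
print(g.shape);cv2.imwrite("pics/c0.png",g)
E
```

```text
(576, 576, 3)
```

View pics/c0.png

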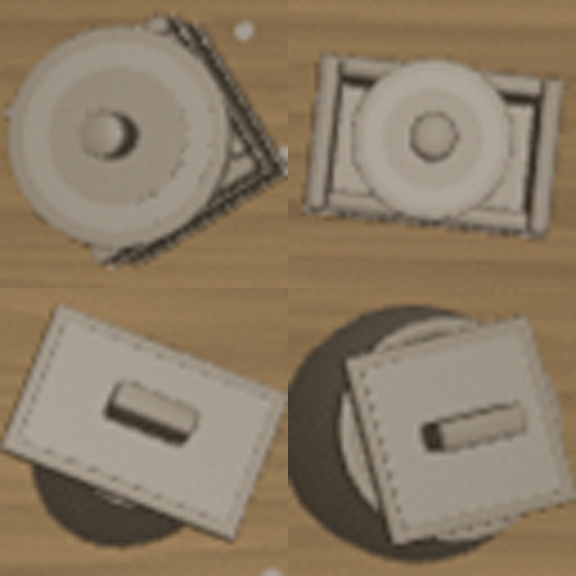

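Run:
```python
from h import *
P=camera_params("top");W=camera_params("wrist");S=camera_params("side")
np.set_printoptions(precision=4,suppress=True)
def c(x,y,x0,y0,ou,ov): return ((x-x0+.5)/4.5-.5+ou,(y-y0+.5)/4.5-.5+ov)
def show(n,pts,z):
    q=np.array([onz(P,u,v,z) for u,v in pts]);m=q.mean(0);print(n,m);return q
L=show("L plate",[c(119,136.5,0,0,100,168)],.082); show("L knob",[c(103,132,0,0,100,168)],.108)
show("s plate",[c(432,140,288,0,235,161)],.082);show("s knob",[c(434,136,288,0,235,161)],.108)
for n,pts,o,g in (("obl",[(62,307),(288,395),(235,540),(5,448)],(0,288,305,84),[(122,380),(199,408),(188,436),(114,402)]),("sq",[(348,357),(527,319),(580,495),(393,545)],(288,288,383,168),[(440,422),(522,403),(526,428),(443,450)])):
    q=show(n,[c(*p,*o) for p in pts],.100)
    for i in range(4):
        d=q[(i+1)%4]-q[i];print(np.linalg.norm(d[:2]),np.arctan2(d[1],d[0]))
    q=show(n+" grip",[c(*p,*o) for p in g],.126);d=q[1]+q[2]-q[0]-q[3];print(np.arctan2(d[1],d[0]),np.linalg.norm(d)/2)
print("wheel",onz(P,195,106,.085))
s,p,r=st();print(p);print(r);T=W["pose"]
print("cam in tool",r.T@(T[:3,3]-p));print(r.T@T[:3,:3]);print(proj(W,p),proj(W,p+r[:,1]*.1))
```

```text
L plate [0.4583 0.3016 0.082 ]
L knob [0.4592 0.3007 0.108 ]
s plate [0.4786 0.0076 0.082 ]
s knob [0.4788 0.0073 0.108 ]
obl [ 0.6438 -0.1351  0.1   ]
0.1119221289948196 -1.9233727733402755
0.07214022093725332 2.8070501496767806
0.11383771964917148 1.2103926034970076
0.07124008212123721 -0.3611560109885579
obl grip [ 0.6444 -0.1338  0.126 ]
-1.9413619919575855 0.036464870321301586
sq [ 0.4705 -0.31    0.1   ]
0.08415393083646708 -1.3373198220732572
0.08355069159939477 -2.8466915596465396
0.08864940873460019 1.8544503444110518
0.08784262282163868 0.24195698826939865
sq grip [ 0.4707 -0.309   0.126 ]
-1.3039332675352027 0.03784936942065529
wheel [0.6561 0.1631 0.085 ]
[0.1974 0.5395 0.2306]
[[ 0.3436 -0.0007 -0.9391]
 [ 0.9391 -0.0015  0.3436]
 [-0.0016 -1.      0.0001]]
cam in tool [ 0.0006 -0.1424  0.0845]
[[ 1.      0.0001 -0.0011]
 [-0.001   0.3245 -0.9459]
 [ 0.0003  0.9459  0.3245]]
[258.6314 248.0465] [259.0436 190.5395]
```

```bash
cat > go.py <<'E'
import sys
from h import *
# usage: go.py x y z jawangle|-   prints tool-axes shift remaining, turn
s,p,r=st();a=sys.argv[1:]
t=np.array([float(v) for v in a[:3]]);d=r.T@(t-p)
xa=np.arctan2(r[1,0],r[0,0])
turn=0
if len(a)>3 and a[3]!='-':
    turn=-(float(a[3])-xa);turn=(turn+np.pi/2)%np.pi-np.pi/2
print("t %.2f p %s xa %.3f q6 %.2f tilt %.4f"%(s["time_s"],np.round(p,4),xa,s["qpos"][5],np.hypot(r[0,1],r[1,1])))
print("shift mm",np.round(d*1000,1),"norm",round(np.linalg.norm(d)*1000),"turn",round(turn,3),"F",np.round(s["contact_force"],1),"w",round(s["width"],3))
E
python3 go.py .459 .301 .17
```

```text
t 0.15 p [0.1974 0.5395 0.2306] xa 1.220 q6 -0.07 tilt 0.0016
shift mm [-134.    60.8 -327.6] norm 359 turn 0 F [-0.5 -0.4  0.3] w 0.994
```

>>> carry_out(plan=[-0.02, 0.006, -0.048, 0, -0.02, 0.006, -0.048, 0, -0.02, 0.006, -0.048, 0, -0.02, 0.006, -0.048, 0, -0.02, 0.006, -0.048, 0])

```text
time_s: 0.78
ee_pos: [0.3896, 0.3623, 0.2009]
eef_rot: [-0.58, -0.405, 0.405, 0.58]
contact_force: [1.4, 0.8, -0.5]
width: 1.0
```

```bash
python3 go.py .459 .301 .17
```

```text
t 0.78 p [0.3896 0.3623 0.2009] xa 1.220 q6 -0.55 tilt 0.0002
shift mm [-33.7  30.9 -86.3] norm 98 turn 0 F [ 1.4  0.8 -0.5] w 1.0
```

>>> carry_out(plan=[-0.017, 0.015, -0.044, 0, -0.017, 0.015, -0.043, 0, 0, 0, 0, 0, 0, 0, 0, 0, 0, 0, 0, 0], jaw=0.06)

```text
time_s: 1.4
ee_pos: [0.4579, 0.3026, 0.1717]
eef_rot: [-0.579, -0.406, 0.405, 0.579]
contact_force: [-0.1, 0.8, -0.2]
width: 0.706
```

```bash
python3 go.py .459 .301 .086
python3 - <<'E'
from h import *
W=camera_params("wrist");im=get_image("wrist");cv2.imwrite("pics/w1.png",im)
for X in ([.4590,.3010,.108],[.4587,.3013,.082]): print(proj(W,X))
E
```

```text
t 1.40 p [0.4579 0.3026 0.1717] xa 1.221 q6 -0.71 tilt 0.0005
shift mm [-1.2 85.7 -1.6] norm 86 turn 0 F [-0.1  0.8 -0.2] w 0.706
[257.42432014 207.68476595]
[257.84641598 195.77397148]
```

View pics/w1.png

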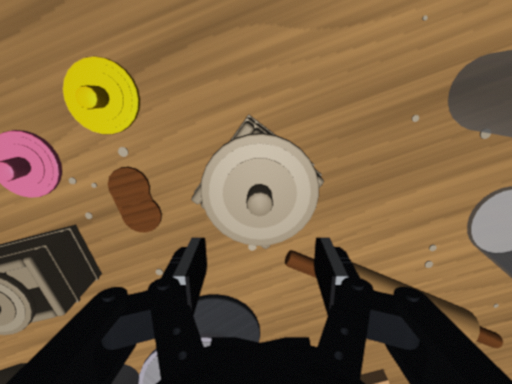

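>>> carry_out(plan=[0, 0.035, -0.001, 0, 0, 0.03, 0, 0, 0, 0.015, 0, 0, 0, 0.0067, 0, 0, 0, 0, 0, 0])

```text
time_s: 2.08
ee_pos: [0.4598, 0.3019, 0.0849]
eef_rot: [0.579, 0.405, -0.405, -0.579]
contact_force: [-1.3, -0.7, 0.0]
width: 0.705
```

>>> carry_out(plan=[0, 0, 0, 0, 0, 0, 0, 0, 0, 0, 0, 0, 0, 0, 0, 0, 0, 0, 0, 0], jaw=0.0)

```text
time_s: 2.7
ee_pos: [0.4603, 0.3017, 0.0857]
eef_rot: [0.58, 0.406, -0.404, -0.58]
contact_force: [-0.2, -0.3, 5.8]
width: 0.237
```

```bash
python3 go.py .459 .301 .085
```

```text
t 2.70 p [0.4603 0.3017 0.0857] xa 1.220 q6 -0.72 tilt 0.0020
shift mm [-1.1  0.7  1. ] norm 2 turn 0 F [-0.2 -0.3  5.8] w 0.237
```

>>> carry_out(plan=[0, -0.005, 0, 0, 0, -0.015, 0, 0, 0, -0.03, 0, 0, 0, -0.04, 0, 0, 0, -0.02, 0, 0])

```text
time_s: 3.32
ee_pos: [0.4606, 0.302, 0.1977]
eef_rot: [0.58, 0.406, -0.404, -0.579]
contact_force: [0.8, 0.4, -1.7]
width: 0.233
```

```bash
python3 go.py .656 .163 .2
python3 - <<'E'
from h import *
cv2.imwrite("pics/t1.png",get_image("top"));cv2.imwrite("pics/s1.png",get_image("side"))
E
```

```text
t 3.33 p [0.4606 0.302  0.1977] xa 1.220 q6 -0.72 tilt 0.0039
shift mm [ -63.3   -1.9 -231.3] norm 240 turn 0 F [ 0.8  0.4 -1.7] w 0.233
```

View pics/s1.png

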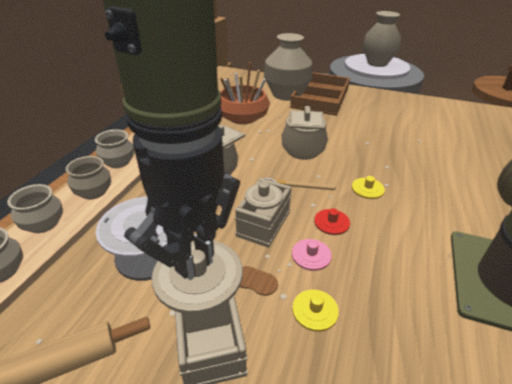

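View pics/t1.png

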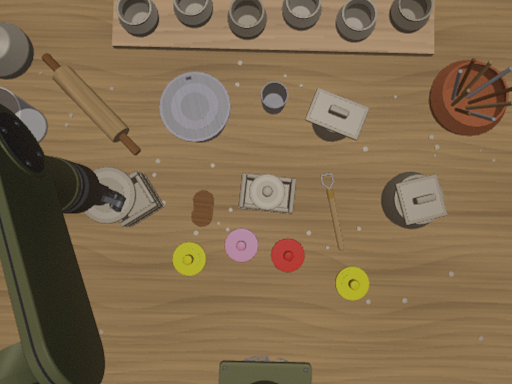

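>>> carry_out(plan=[-0.0127, 0, -0.046, 0, -0.0127, 0, -0.046, 0, -0.0127, 0, -0.046, 0, -0.0127, 0, -0.046, 0, -0.0127, 0, -0.046, 0])

```text
time_s: 4.05
ee_pos: [0.6541, 0.1616, 0.1932]
eef_rot: [-0.579, -0.404, 0.406, 0.58]
contact_force: [0.3, 0.7, -0.3]
width: 0.233
```

>>> carry_out(plan=[0, 0.02, 0, 0, 0, 0.03, 0, 0, 0, 0.02, 0, 0, 0, 0.014, 0, 0, 0, 0, 0, 0])

```text
time_s: 4.68
ee_pos: [0.6525, 0.1625, 0.1088]
eef_rot: [-0.579, -0.404, 0.406, 0.58]
contact_force: [0.1, -0.2, -0.5]
width: 0.235
```

```bash
python3 go.py .656 .163 .101
python3 - <<'E'
from h import *
cv2.imwrite("pics/w2.png",get_image("wrist"));cv2.imwrite("pics/s2.png",get_image("side"));cv2.imwrite("pics/t2.png",get_image("top"))
E
```

```text
t 4.67 p [0.6525 0.1625 0.1088] xa 1.220 q6 -1.04 tilt 0.0038
shift mm [ 1.7  7.7 -3.2] norm 9 turn 0 F [ 0.1 -0.2 -0.5] w 0.235
```

View pics/w2.png

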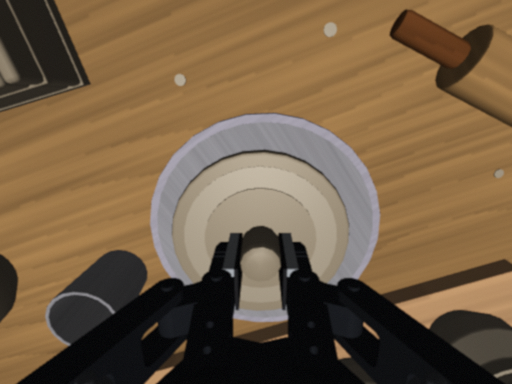

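View pics/s2.png

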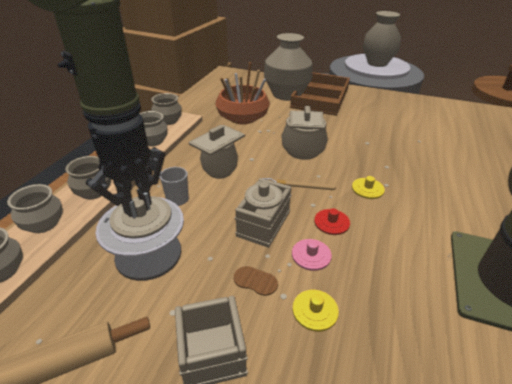

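View pics/t2.png

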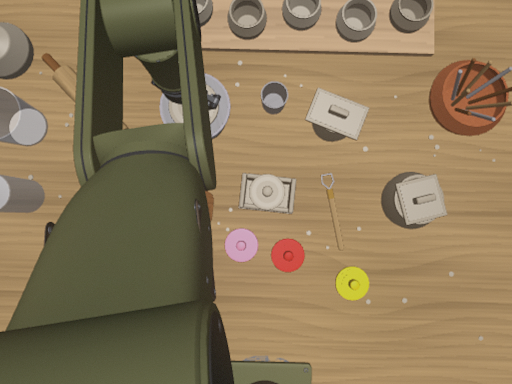

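>>> carry_out(plan=[0, 0.004, 0, 0, 0, 0.0025, 0, 0, 0, 0.001, 0, 0, 0, 0.0005, 0, 0, 0, 0, 0, 0])

```text
time_s: 5.45
ee_pos: [0.6538, 0.1627, 0.1026]
eef_rot: [-0.58, -0.405, 0.405, 0.58]
contact_force: [0.4, 0.6, -0.0]
width: 0.236
```

>>> carry_out(plan=[0, 0.001, 0, 0, 0, 0.0005, 0, 0, 0, 0.0005, 0, 0, 0, 0, 0, 0, 0, 0, 0, 0])

```text
time_s: 6.08
ee_pos: [0.6538, 0.1627, 0.1007]
eef_rot: [0.58, 0.405, -0.405, -0.58]
contact_force: [-1.0, -0.5, -0.6]
width: 0.236
```

>>> carry_out(plan=[0, 0.001, 0, 0, 0, 0.0005, 0, 0, 0, 0.0005, 0, 0, 0, 0, 0, 0, 0, 0, 0, 0])

```text
time_s: 6.7
ee_pos: [0.6538, 0.1628, 0.1007]
eef_rot: [0.58, 0.405, -0.405, -0.579]
contact_force: [-3.4, -0.5, 9.6]
width: 0.234
```

>>> carry_out(plan=[0, 0, 0, 0, 0, 0, 0, 0, 0, -0.005, 0, 0, 0, -0.04, 0, 0, 0, -0.05, 0, 0], jaw=0.06)

```text
time_s: 7.32
ee_pos: [0.6528, 0.1625, 0.193]
eef_rot: [-0.579, -0.404, 0.406, 0.58]
contact_force: [0.8, 0.3, 1.1]
width: 0.704
```

```bash
python3 go.py .4706 -.3095 .21 .267
python3 - <<'E'
from h import *
cv2.imwrite("pics/w3.png",get_image("wrist"))
E
```

```text
t 7.33 p [0.6528 0.1625 0.193 ] xa 1.220 q6 -1.04 tilt 0.0038
shift mm [-506.   -16.     8.9] norm 506 turn 0.953 F [0.8 0.3 1.1] w 0.704
```

View pics/w3.png

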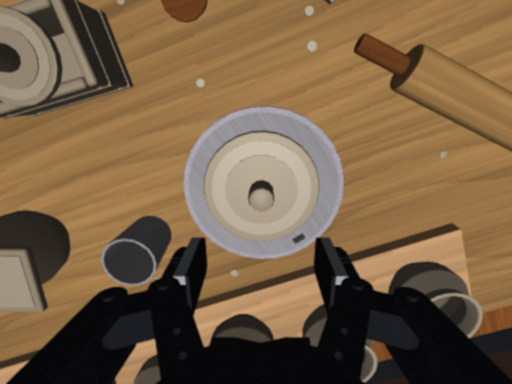

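>>> carry_out(plan=[-0.06, -0.003, 0.001, 0, -0.06, -0.003, 0.001, 0, -0.06, -0.003, 0.001, 0, -0.06, -0.003, 0.001, 0, -0.06, -0.003, 0.001, 0])

```text
time_s: 8.0
ee_pos: [0.5454, -0.1189, 0.2089]
eef_rot: [0.58, 0.405, -0.405, -0.579]
contact_force: [0.3, -1.1, 0.1]
width: 0.698
```

>>> carry_out(plan=[-0.051, 0, 0.001, 0, -0.051, 0, 0.001, 0, -0.051, 0, 0.001, 0, -0.052, 0, 0.001, 0, 0, 0, 0, 0.186])

```text
time_s: 8.62
ee_pos: [0.4706, -0.3123, 0.2087]
eef_rot: [0.617, 0.347, -0.347, -0.616]
contact_force: [0.9, -0.2, -0.6]
width: 0.706
```

>>> carry_out(plan=[0, 0, 0, 0.186, 0, 0, 0, 0.186, 0, 0, 0, 0.186, 0, 0, 0, 0.186, 0, 0, 0, 0.023])

```text
time_s: 9.25
ee_pos: [0.4718, -0.3085, 0.2087]
eef_rot: [0.701, 0.094, -0.094, -0.701]
contact_force: [-0.2, 0.6, -0.0]
width: 0.706
```

```bash
python3 go.py .4706 -.3095 .2 .267
```

```text
t 9.25 p [ 0.4718 -0.3085  0.2087] xa 0.268 q6 -0.92 tilt 0.0003
shift mm [-1.5  8.7 -0.7] norm 9 turn 0.001 F [-0.2  0.6 -0. ] w 0.706
```

Run:
```python
from h import *
W=camera_params("wrist");im=get_image("wrist");cv2.imwrite("pics/w4.png",im);cv2.imwrite("pics/w4c.png",cv2.resize(im[100:300,160:360],None,fx=3,fy=3))
print(proj(W,[.4706,-.3095,.126]))
cv2.imwrite("pics/t4.png",get_image("top"))
```

```text
[258.48121742 198.39565772]
```

View pics/w4c.png

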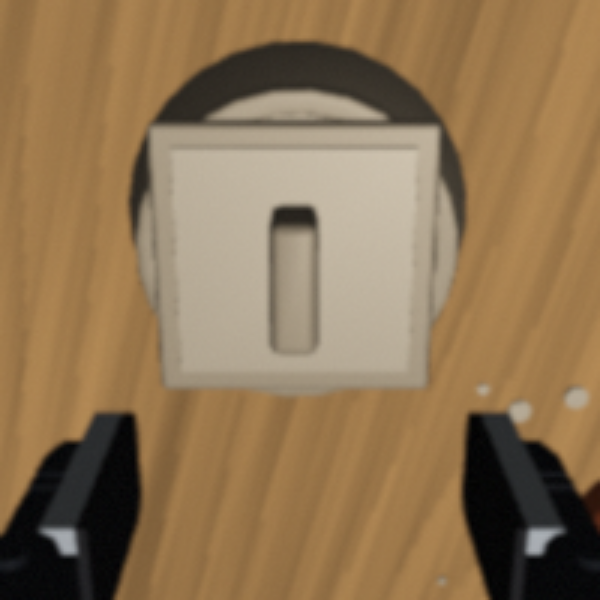

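View pics/t4.png

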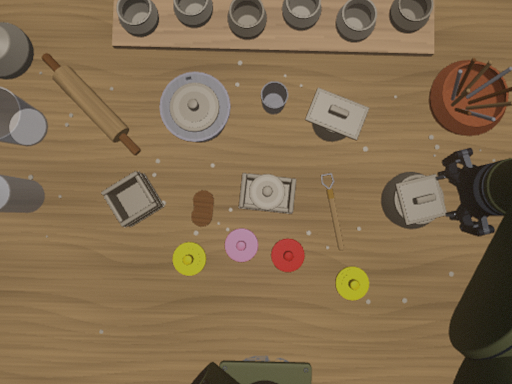

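>>> carry_out(plan=[-0.0015, 0.04, -0.0015, 0, 0, 0.03, 0, 0, 0, 0.02, 0, 0, 0, 0.0135, 0, 0, 0, 0, 0, 0])

```text
time_s: 9.98
ee_pos: [0.4703, -0.3099, 0.1043]
eef_rot: [-0.7, -0.094, 0.095, 0.701]
contact_force: [-0.7, -0.1, -0.1]
width: 0.7
```

>>> carry_out(plan=[0, 0, 0, 0, 0, 0, 0, 0, 0, 0, 0, 0, 0, 0, 0, 0, 0, 0, 0, 0], jaw=0.0)

```text
time_s: 10.6
ee_pos: [0.4714, -0.3108, 0.1062]
eef_rot: [0.701, 0.095, -0.094, -0.7]
contact_force: [-1.2, 0.3, 5.8]
width: 0.149
```

```bash
python3 go.py .4706 -.3095 .104 .267
python3 - <<'E'
import cv2,numpy as np
a=cv2.imread("pics/t4.png")
cv2.imwrite("pics/t4c.png",cv2.resize(a[168:232,100:164],None,fx=9,fy=9,interpolation=cv2.INTER_CUBIC))
E
```

```text
t 10.60 p [ 0.4714 -0.3108  0.1062] xa 0.267 q6 -0.92 tilt 0.0022
shift mm [-0.5  2.2  1.4] norm 3 turn 0.0 F [-1.2  0.3  5.8] w 0.149
```

View pics/t4c.png

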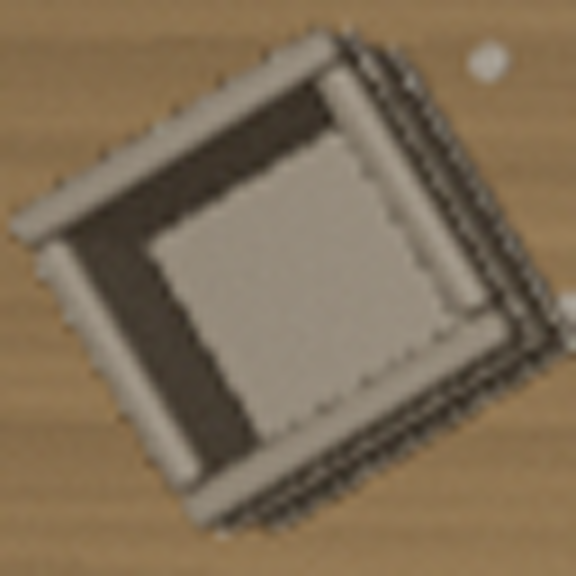

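>>> carry_out(plan=[0, -0.005, 0, 0, 0, -0.015, 0, 0, 0, -0.03, 0, 0, 0, -0.04, 0, 0, 0, -0.02, 0, 0])

```text
time_s: 11.22
ee_pos: [0.4716, -0.3109, 0.2182]
eef_rot: [0.702, 0.095, -0.093, -0.7]
contact_force: [0.8, -0.2, -1.3]
width: 0.148
```

```bash
python3 - <<'E'
from h import *
P=camera_params("top")
q=np.array([onz(P,(x+.5)/9-.5+100,(y+.5)/9-.5+168,.074) for x,y in [(10,220),(328,32),(512,333),(202,526)]])
print(q.mean(0))
for i in range(4):
    d=q[(i+1)%4]-q[i];print(np.linalg.norm(d[:2]),np.arctan2(d[1],d[0])%(np.pi/2))
im=get_image("wrist");cv2.imwrite("pics/w5.png",im)
cv2.imwrite("pics/t5.png",get_image("top"))
E
python3 go.py .46 .29 .21
```

```text
[0.45790785 0.29830386 0.074     ]
0.0862884204991182 0.5648355215032064
0.08362444159932504 0.5822401835231066
0.08492716056049697 0.5852909098996983
0.08539592490808792 0.5980330002696914
t 11.32 p [ 0.4723 -0.3114  0.2186] xa 0.267 q6 -0.92 tilt 0.0065
shift mm [146.8   6.2 583.3] norm 602 turn 0 F [ 0.2 -0.  -1.3] w 0.146
```

View pics/w5.png

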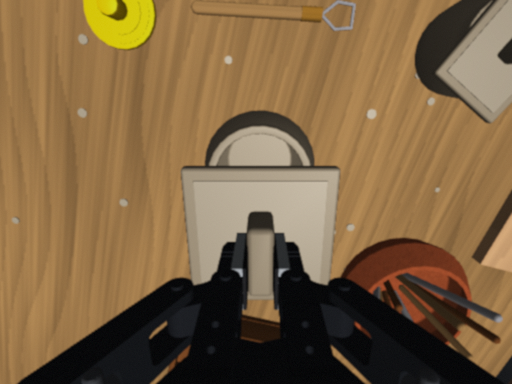

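View pics/t5.png

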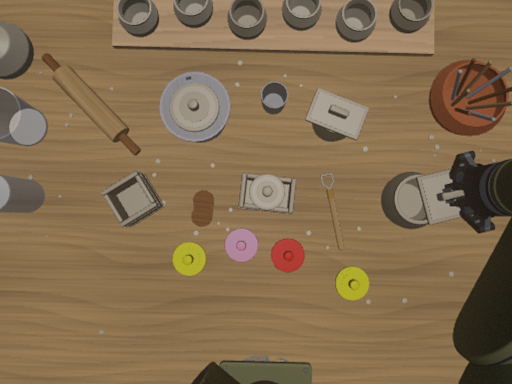

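```bash
python3 - <<'E'
from h import *
s,p,r=st();W=camera_params("wrist")
for u,v in [(182,167),(340,167),(190,280),(331,280)]:
    o,d=ray(W,u,v);o=r.T@(o-p);d=r.T@d
    for y in (.004,.006): print(u,v,np.round((o+d*(y-o[1])/d[1])*1000,1))
E
python3 go.py .4579 .2983 .21
python3 - <<'E'
import cv2
a=cv2.imread("pics/w5.png");cv2.imwrite("pics/w5c.png",cv2.resize(a[140:320,160:360],None,fx=3,fy=3))
E
```

```text
182 167 [-41.8   4.   47. ]
182 167 [-42.3   6.   46.5]
340 167 [42.3  4.  47. ]
340 167 [42.9  6.  46.5]
190 280 [-43.2   4.  -24.3]
190 280 [-43.8   6.  -25.8]
331 280 [ 43.3   4.  -24.4]
331 280 [ 43.9   6.  -25.8]
t 11.32 p [ 0.4723 -0.3114  0.2186] xa 0.267 q6 -0.92 tilt 0.0065
shift mm [147.    6.1 591.9] norm 610 turn 0 F [ 0.2 -0.  -1.3] w 0.146
```

View pics/w5c.png

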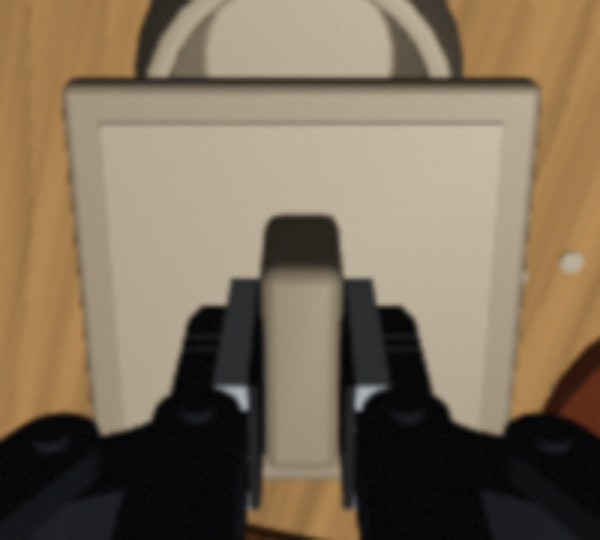

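>>> carry_out(plan=[0.0145, 0, 0.058, 0, 0.0145, 0, 0.058, 0, 0.0145, 0, 0.058, 0, 0.0145, 0, 0.058, 0, 0.0145, 0, 0.058, 0])

```text
time_s: 11.95
ee_pos: [0.4631, -0.0095, 0.2144]
eef_rot: [-0.701, -0.093, 0.094, 0.701]
contact_force: [1.1, -0.2, -0.9]
width: 0.147
```

>>> carry_out(plan=[0.0145, 0, 0.058, 0, 0.0145, 0, 0.058, 0, 0.0145, 0, 0.058, 0, 0.0145, 0, 0.058, 0, 0.0145, 0, 0.058, 0])

```text
time_s: 12.58
ee_pos: [0.4566, 0.2891, 0.2142]
eef_rot: [0.701, 0.094, -0.095, -0.701]
contact_force: [1.4, -0.1, -0.9]
width: 0.145
```

```bash
python3 go.py .4579 .2983 .21 .583
```

```text
t 12.57 p [0.4566 0.2891 0.2142] xa 0.267 q6 0.22 tilt 0.0016
shift mm [3.7 4.2 8.6] norm 10 turn -0.316 F [ 1.4 -0.1 -0.9] w 0.145
```

>>> carry_out(plan=[0.0035, 0, 0.0085, 0, 0, 0, 0, -0.158, 0, 0, 0, -0.158, 0, 0.03, 0, 0, 0, 0, 0, 0])

```text
time_s: 13.2
ee_pos: [0.4564, 0.2943, 0.1825]
eef_rot: [0.678, 0.2, -0.205, -0.677]
contact_force: [-0.0, -0.1, -1.1]
width: 0.147
```

```bash
python3 go.py .4579 .2983 .086 .583
python3 - <<'E'
from h import *
s,p,r=st();W=camera_params("wrist")
im=get_image("wrist");cv2.imwrite("pics/w6.png",im)
E
```

```text
t 13.20 p [0.4564 0.2943 0.1825] xa 0.582 q6 -0.09 tilt 0.0074
shift mm [ 4.2 96.5  2.4] norm 97 turn -0.001 F [-0.  -0.1 -1.1] w 0.147
```

View pics/w6.png

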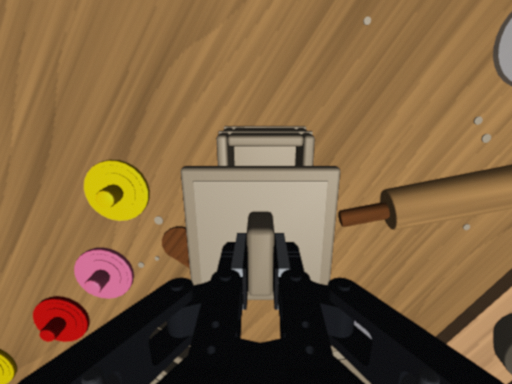

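Run:
```python
import cv2
a=cv2.imread("pics/w6.png");cv2.imwrite("pics/w6c.png",cv2.resize(a[110:210,200:335],None,fx=5,fy=5,interpolation=cv2.INTER_CUBIC))
from h import *
s,p,r=st();W=camera_params("wrist");c=np.array([.4579,.2983,.074]);a=.583
e=np.array([np.cos(a),np.sin(a),0]);f=np.array([-e[1],e[0],0])
for X in (c+.044*f-.044*e,c+.044*f+.044*e): print(proj(W,X),(proj(W,X)-[200,110])*5)
```

```text
[213.11397124 137.79998478] [ 65.56985619 138.99992388]
[312.41073619 137.79418607] [562.05368097 138.97093034]
```

View pics/w6c.png

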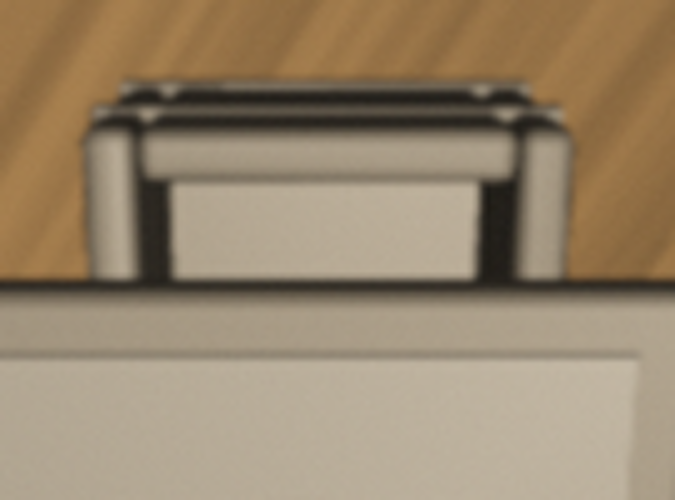

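>>> carry_out(plan=[0.0045, 0.03, 0.001, 0, 0, 0.03, 0, 0, 0, 0.02, 0, 0, 0, 0.006, 0, 0, 0, 0, 0, 0])

```text
time_s: 13.88
ee_pos: [0.4624, 0.2999, 0.0996]
eef_rot: [-0.677, -0.203, 0.203, 0.677]
contact_force: [-0.3, 0.1, -0.6]
width: 0.15
```

>>> carry_out(plan=[0, 0.003, 0, 0, 0, 0.002, 0, 0, 0, 0.001, 0, 0, 0, 0, 0, 0, 0, 0, 0, 0])

```text
time_s: 14.5
ee_pos: [0.4619, 0.2999, 0.0932]
eef_rot: [-0.677, -0.203, 0.203, 0.677]
contact_force: [0.8, -0.5, -0.7]
width: 0.148
```

```bash
python3 go.py .4579 .2983 .086 .583
python3 - <<'E'
from h import *
im=get_image("wrist");cv2.imwrite("pics/w7.png",im)
im=get_image("side");cv2.imwrite("pics/s7.png",cv2.resize(im[250:384,120:300],None,fx=4,fy=4))
E
```

```text
t 14.50 p [0.4619 0.2999 0.0932] xa 0.583 q6 -0.08 tilt 0.0000
shift mm [-4.2  7.2  0.8] norm 8 turn 0.0 F [ 0.8 -0.5 -0.7] w 0.148
```

View pics/s7.png

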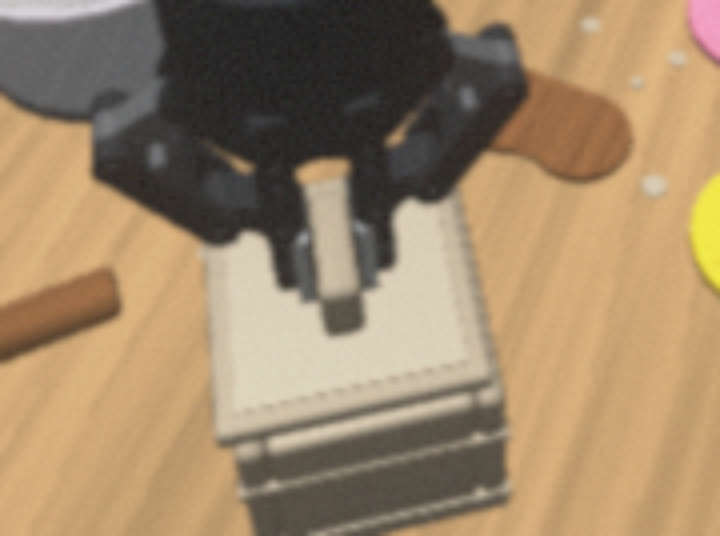

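View pics/w7.png

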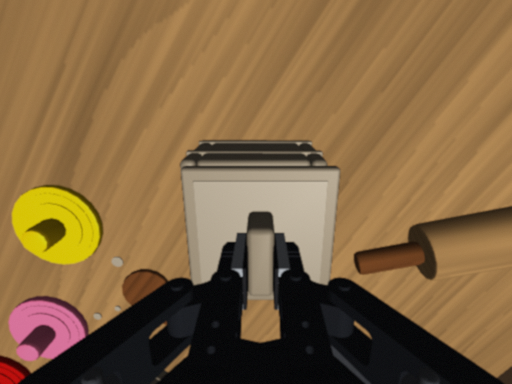

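>>> carry_out(plan=[-0.0035, 0, 0, 0, 0, 0.003, 0, 0, 0, 0.001, 0, 0, 0, 0, 0, 0, 0, 0, 0, 0])

```text
time_s: 15.22
ee_pos: [0.459, 0.298, 0.0891]
eef_rot: [-0.677, -0.203, 0.203, 0.677]
contact_force: [-0.8, 1.0, -0.9]
width: 0.149
```

```bash
python3 go.py .4579 .2983 .086 .583
python3 - <<'E'
from h import *
im=get_image("wrist");a=cv2.resize(im[130:300,160:360],None,fx=3.2,fy=3.2)
im=get_image("side");b=cv2.resize(im[290:384,160:260],None,fx=4,fy=4)
cv2.imwrite("pics/w8.png",a);cv2.imwrite("pics/s8.png",b)
E
```

```text
t 15.22 p [0.459  0.298  0.0891] xa 0.583 q6 -0.08 tilt 0.0000
shift mm [-0.8  3.1  0.9] norm 3 turn 0.0 F [-0.8  1.  -0.9] w 0.149
```

View pics/w8.png

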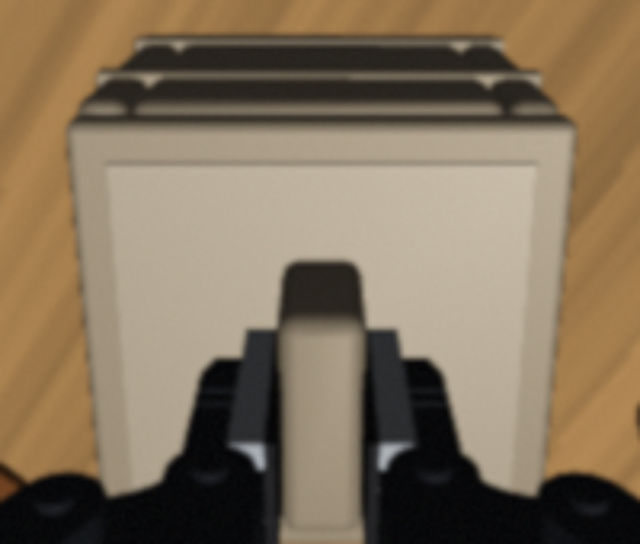

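View pics/s8.png

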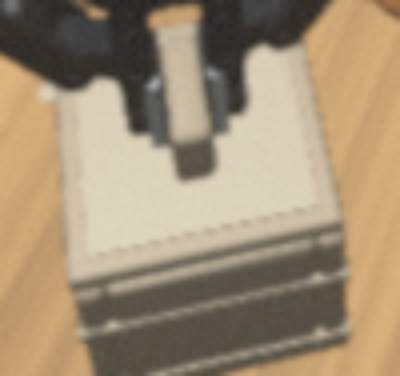

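>>> carry_out(plan=[0, 0.0015, 0, 0, 0, 0.001, 0, 0, 0, 0, 0, 0, 0, 0, 0, 0, 0, 0, 0, 0])

```text
time_s: 15.95
ee_pos: [0.4592, 0.2981, 0.0882]
eef_rot: [-0.677, -0.204, 0.203, 0.677]
contact_force: [-3.3, -1.9, 9.7]
width: 0.151
```

>>> carry_out(plan=[0, 0.001, 0, 0, 0, 0, 0, 0, 0, 0, 0, 0, 0, 0, 0, 0, 0, 0, 0, 0])

```text
time_s: 16.58
ee_pos: [0.4592, 0.2981, 0.0881]
eef_rot: [-0.677, -0.204, 0.203, 0.677]
contact_force: [-3.4, -2.9, 16.9]
width: 0.148
```

>>> carry_out(plan=[0, -0.001, 0, 0, 0, 0, 0, 0, 0, -0.005, 0, 0, 0, -0.04, 0, 0, 0, -0.05, 0, 0], jaw=0.06)

```text
time_s: 17.2
ee_pos: [0.458, 0.2974, 0.1813]
eef_rot: [0.678, 0.202, -0.205, -0.677]
contact_force: [0.5, 0.1, -0.0]
width: 0.705
```

```bash
python3 go.py .6538 .1628 .2 .3
python3 - <<'E'
from h import *
im=get_image("wrist");a=cv2.resize(im[100:300,160:360],None,fx=3,fy=3)
cv2.imwrite("pics/w9.png",a);a=get_image("top")
cv2.imwrite("pics/t9.png",cv2.resize(a[160:240,375:455],None,fx=7,fy=7,interpolation=cv2.INTER_CUBIC))
E
```

```text
t 17.20 p [0.458  0.2974 0.1813] xa 0.583 q6 -0.08 tilt 0.0039
shift mm [  89.3  -19.1 -220.2] norm 238 turn 0.283 F [ 0.5  0.1 -0. ] w 0.705
```

View pics/w9.png

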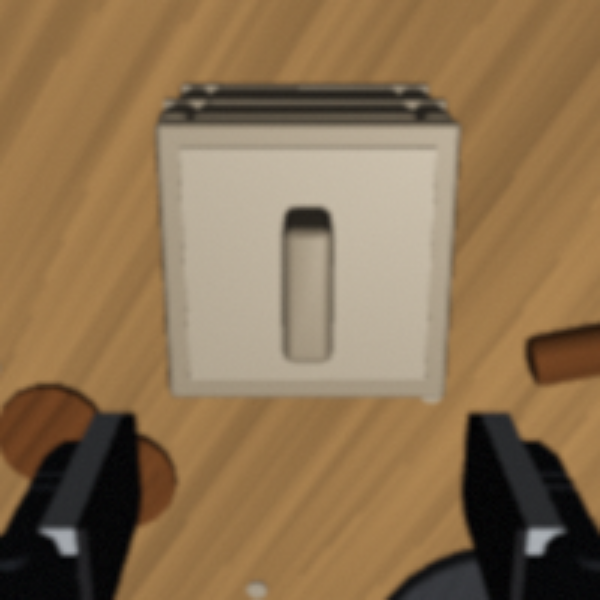

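View pics/t9.png

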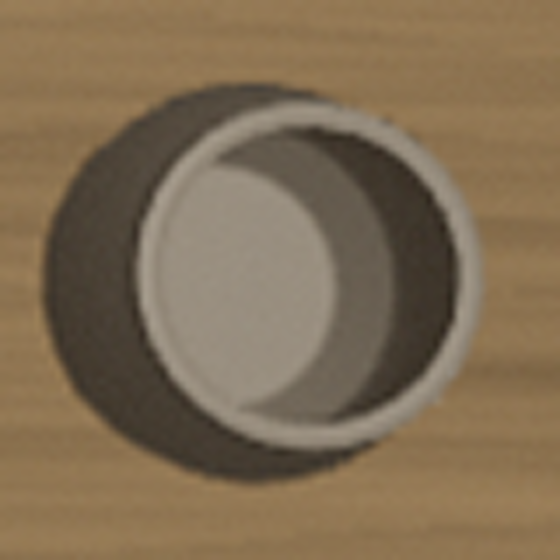

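>>> carry_out(plan=[0.0224, -0.005, -0.055, 0, 0.0224, -0.005, -0.055, 0, 0.0224, -0.005, -0.055, 0, 0.0224, -0.005, -0.055, 0, 0, 0, 0, 0])

```text
time_s: 17.92
ee_pos: [0.6588, 0.1604, 0.2006]
eef_rot: [0.678, 0.202, -0.201, -0.677]
contact_force: [-0.5, 1.2, -0.3]
width: 0.703
```

```bash
python3 go.py .6538 .1628 .1
python3 - <<'E'
from h import *
im=get_image("wrist");a=cv2.resize(im[100:300,160:360],None,fx=3,fy=3)
cv2.imwrite("pics/w10.png",a);P=camera_params("top")
print(proj(camera_params("wrist"),[.6538,.1628,.123]))
print(onz(P,310.5/7-.5+375, 275.5/7-.5+160,.092))
E
```

```text
t 17.93 p [0.6588 0.1604 0.2006] xa 0.578 q6 -0.40 tilt 0.0021
shift mm [ -3.  100.6   4.9] norm 101 turn 0 F [-0.5  1.2 -0.3] w 0.703
[258.11802674 197.84631013]
[ 0.47091861 -0.30807055  0.092     ]
```

View pics/w10.png

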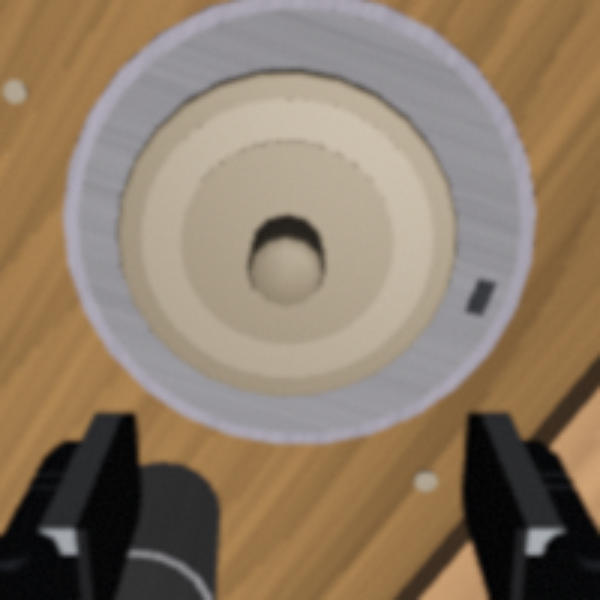

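>>> carry_out(plan=[-0.0033, 0.04, 0.0065, 0, 0, 0.03, 0, 0, 0, 0.02, 0, 0, 0, 0.0095, 0, 0, 0, 0, 0, 0])

```text
time_s: 18.6
ee_pos: [0.6473, 0.1678, 0.1014]
eef_rot: [-0.677, -0.203, 0.204, 0.677]
contact_force: [-0.3, -0.1, 0.6]
width: 0.699
```

```bash
python3 go.py .6538 .1628 .101
python3 - <<'E'
from h import *
im=get_image("wrist");a=cv2.resize(im[140:340,160:360],None,fx=3,fy=3)
cv2.imwrite("pics/w11.png",a)
E
```

```text
t 18.60 p [0.6473 0.1678 0.1014] xa 0.584 q6 -0.39 tilt 0.0021
shift mm [ 2.7  0.4 -7.8] norm 8 turn 0 F [-0.3 -0.1  0.6] w 0.699
```

View pics/w11.png

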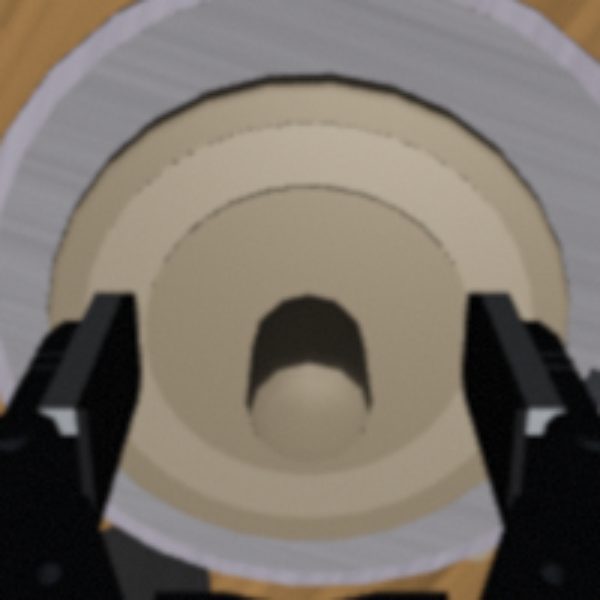

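>>> carry_out(plan=[0.002, 0, -0.0045, 0, 0, 0, 0, 0, 0, 0, 0, 0, 0, 0, 0, 0, 0, 0, 0, 0])

```text
time_s: 19.27
ee_pos: [0.6526, 0.1646, 0.1021]
eef_rot: [-0.677, -0.203, 0.203, 0.677]
contact_force: [0.1, 0.2, 0.0]
width: 0.705
```

```bash
python3 go.py .6538 .1628 .101
python3 - <<'E'
from h import *
im=get_image("wrist");a=cv2.resize(im[140:340,160:360],None,fx=3,fy=3)
cv2.imwrite("pics/w12.png",a)
E
```

```text
t 19.27 p [0.6526 0.1646 0.1021] xa 0.583 q6 -0.40 tilt 0.0001
shift mm [-0.   1.1 -2.1] norm 2 turn 0 F [0.1 0.2 0. ] w 0.705
```

View pics/w12.png

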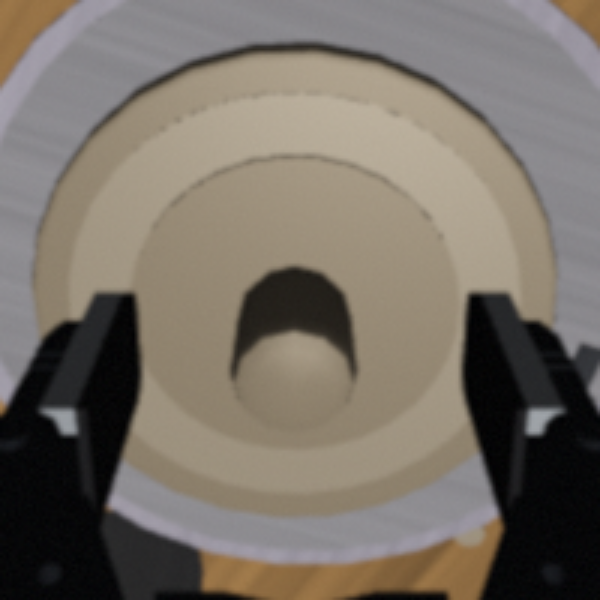

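>>> carry_out(plan=[-0.001, 0, 0, 0, 0, 0, 0, 0, 0, 0, 0, 0, 0, 0, 0, 0, 0, 0, 0, 0])

```text
time_s: 19.95
ee_pos: [0.6519, 0.164, 0.1021]
eef_rot: [0.677, 0.203, -0.203, -0.677]
contact_force: [-0.8, 0.2, 0.3]
width: 0.7
```

>>> carry_out(plan=[0, 0, 0, 0, 0, 0, 0, 0, 0, 0, 0, 0, 0, 0, 0, 0, 0, 0, 0, 0], jaw=0.0)

```text
time_s: 20.58
ee_pos: [0.652, 0.1641, 0.1023]
eef_rot: [0.677, 0.203, -0.203, -0.677]
contact_force: [0.8, -1.2, 2.6]
width: 0.232
```

>>> carry_out(plan=[0, -0.005, 0, 0, 0, -0.015, 0, 0, 0, -0.03, 0, 0, 0, -0.04, 0, 0, 0, -0.02, 0, 0])

```text
time_s: 21.2
ee_pos: [0.6532, 0.1643, 0.2159]
eef_rot: [0.677, 0.205, -0.202, -0.677]
contact_force: [0.4, -0.0, -1.8]
width: 0.232
```

```bash
python3 go.py .471 -.308 .21
python3 - <<'E'
from h import *
im=get_image("wrist");a=cv2.resize(im[120:320,130:390],None,fx=3,fy=3)
cv2.imwrite("pics/w13.png",a)
E
```

```text
t 21.20 p [0.6532 0.1643 0.2159] xa 0.583 q6 -0.40 tilt 0.0049
shift mm [-412.2    4.6 -294. ] norm 506 turn 0 F [ 0.4 -0.  -1.8] w 0.232
```

View pics/w13.png

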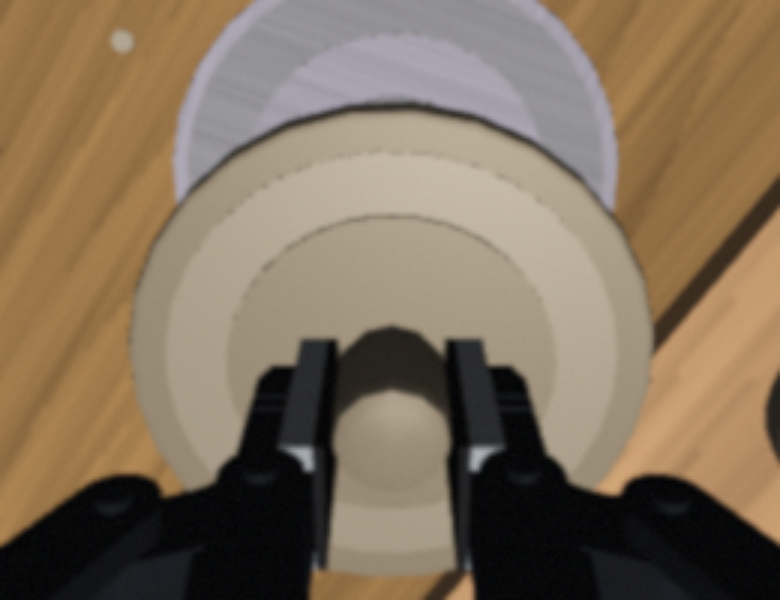

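>>> carry_out(plan=[-0.046, 0, -0.0327, 0, -0.046, 0, -0.0327, 0, -0.046, 0, -0.0327, 0, -0.046, 0, -0.0327, 0, -0.046, 0, -0.0327, 0])

```text
time_s: 21.88
ee_pos: [0.549, -0.1006, 0.2123]
eef_rot: [0.677, 0.203, -0.203, -0.677]
contact_force: [2.1, 0.4, -0.4]
width: 0.229
```

>>> carry_out(plan=[-0.0455, 0, -0.0327, 0, -0.0455, 0, -0.0327, 0, -0.0455, 0, -0.0327, 0, -0.0455, 0, -0.0327, 0, 0, 0, 0, 0])

```text
time_s: 22.5
ee_pos: [0.4685, -0.3124, 0.2122]
eef_rot: [0.678, 0.201, -0.202, -0.677]
contact_force: [0.9, -0.2, -1.7]
width: 0.231
```

>>> carry_out(plan=[0, 0.03, 0, 0, 0, 0.025, 0, 0, 0, 0, 0, 0, 0, 0, 0, 0, 0, 0, 0, 0])

```text
time_s: 23.12
ee_pos: [0.471, -0.3087, 0.1585]
eef_rot: [0.678, 0.204, -0.203, -0.676]
contact_force: [0.2, -0.7, -1.8]
width: 0.228
```

```bash
python3 go.py .471 -.308 .104
python3 - <<'E'
from h import *
im=get_image("wrist");a=cv2.resize(im[60:320,130:390],None,fx=2.3,fy=2.3)
cv2.imwrite("pics/w14.png",a)
im=get_image("side");cv2.imwrite("pics/s14.png",cv2.resize(im[60:180,240:380],None,fx=4,fy=4))
E
```

```text
t 23.12 p [ 0.471  -0.3087  0.1585] xa 0.584 q6 -1.24 tilt 0.0026
shift mm [ 0.4 54.5  0.7] norm 54 turn 0 F [ 0.2 -0.7 -1.8] w 0.228
```

View pics/w14.png

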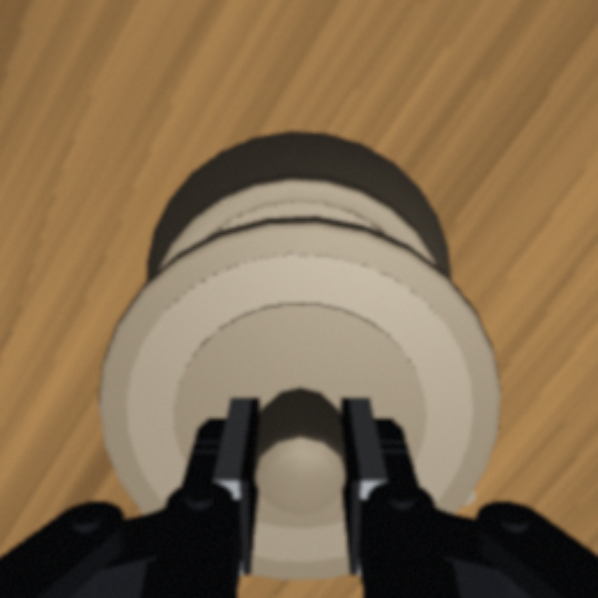

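View pics/s14.png

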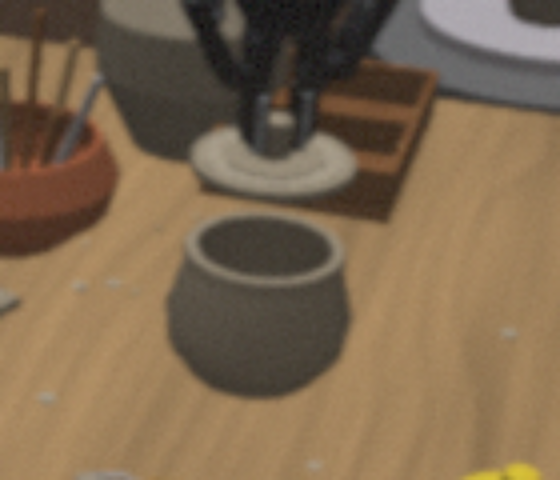

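>>> carry_out(plan=[0, 0.025, 0, 0, 0, 0.015, 0, 0, 0, 0.007, 0, 0, 0, 0, 0, 0, 0, 0, 0, 0])

```text
time_s: 23.85
ee_pos: [0.4704, -0.3088, 0.1106]
eef_rot: [0.678, 0.203, -0.203, -0.677]
contact_force: [-0.3, -0.4, -1.1]
width: 0.234
```

```bash
python3 go.py .471 -.308 .1053
python3 - <<'E'
from h import *
im=get_image("wrist");a=cv2.resize(im[120:320,130:390],None,fx=2.3,fy=2.3)
cv2.imwrite("pics/w15.png",a)
im=get_image("side");cv2.imwrite("pics/s15.png",cv2.resize(im[80:170,260:350],None,fx=5,fy=5))
im=get_image("top");cv2.imwrite("pics/t15.png",cv2.resize(im[160:240,375:455],None,fx=5,fy=5))
E
```

```text
t 23.85 p [ 0.4704 -0.3088  0.1106] xa 0.583 q6 -1.24 tilt 0.0011
shift mm [1.  5.3 0.4] norm 5 turn 0 F [-0.3 -0.4 -1.1] w 0.234
```

View pics/w15.png

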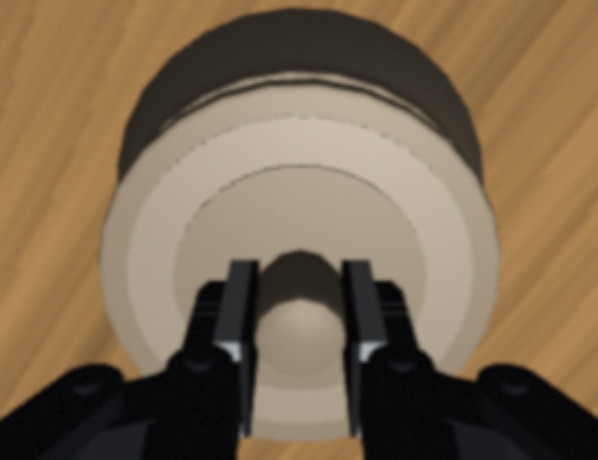

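View pics/s15.png

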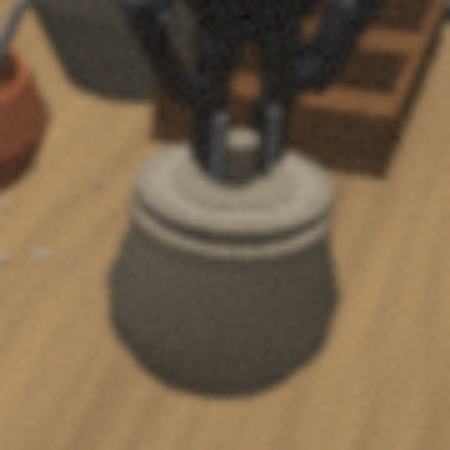

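View pics/t15.png

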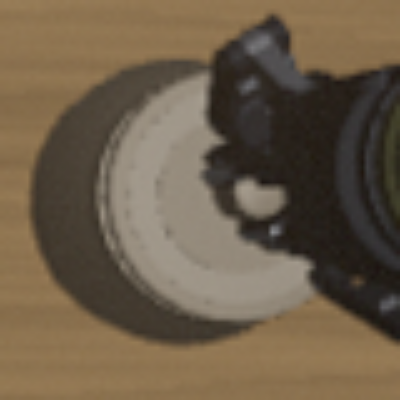

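>>> carry_out(plan=[0.0005, 0.003, 0, 0, 0, 0.001, 0, 0, 0, 0, 0, 0, 0, 0, 0, 0, 0, 0, 0, 0])

```text
time_s: 24.62
ee_pos: [0.4704, -0.3082, 0.1061]
eef_rot: [0.677, 0.203, -0.203, -0.677]
contact_force: [0.3, -0.5, -1.2]
width: 0.232
```

>>> carry_out(plan=[0, 0.001, 0, 0, 0, 0.0005, 0, 0, 0, 0, 0, 0, 0, 0, 0, 0, 0, 0, 0, 0])

```text
time_s: 25.25
ee_pos: [0.4705, -0.3083, 0.1053]
eef_rot: [0.678, 0.203, -0.203, -0.677]
contact_force: [-1.3, 0.4, 5.7]
width: 0.234
```

Contact at the expected height; release and back off.

>>> carry_out(plan=[0, 0, 0, 0, 0, 0, 0, 0, 0, -0.005, 0, 0, 0, -0.04, 0, 0, 0, -0.05, 0, 0], jaw=0.06)

```text
time_s: 25.88
ee_pos: [0.4696, -0.3076, 0.1995]
eef_rot: [-0.676, -0.203, 0.204, 0.678]
contact_force: [-0.2, 0.6, 0.3]
width: 0.701
```

```bash
python3 go.py .4787 .0075 .2
python3 - <<'E'
from h import *
im=get_image("wrist");a=cv2.resize(im[80:320,130:390],None,fx=2.3,fy=2.3)
cv2.imwrite("pics/w16.png",a)
E
```

```text
t 25.88 p [ 0.4696 -0.3076  0.1995] xa 0.583 q6 -1.24 tilt 0.0033
shift mm [1.811e+02 2.000e-01 2.581e+02] norm 315 turn 0 F [-0.2  0.6  0.3] w 0.701
```

View pics/w16.png

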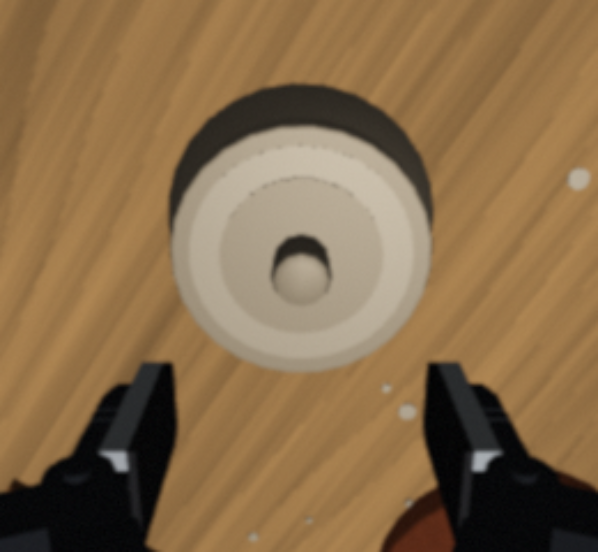

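>>> carry_out(plan=[0.0302, 0, 0.043, 0, 0.0302, 0, 0.043, 0, 0.0302, 0, 0.043, 0, 0.0302, 0, 0.043, 0, 0.0302, 0, 0.043, 0])

```text
time_s: 26.55
ee_pos: [0.4782, -0.044, 0.1999]
eef_rot: [0.677, 0.203, -0.203, -0.677]
contact_force: [-0.2, 0.9, 0.3]
width: 0.705
```

>>> carry_out(plan=[0.0302, 0.02, 0.043, 0, 0, 0.02, 0, 0, 0, 0, 0, 0, 0, 0, 0, 0, 0, 0, 0, 0])

```text
time_s: 27.18
ee_pos: [0.4804, 0.0062, 0.1605]
eef_rot: [0.678, 0.203, -0.202, -0.677]
contact_force: [-0.2, -0.1, 1.0]
width: 0.704
```

```bash
python3 go.py .4787 .0075 .0865
python3 - <<'E'
from h import *
im=get_image("wrist");a=cv2.resize(im[80:320,130:390],None,fx=2.3,fy=2.3)
cv2.imwrite("pics/w17.png",a)
im=get_image("top");cv2.imwrite("pics/t17.png",im)
E
```

```text
t 27.18 p [0.4804 0.0062 0.1605] xa 0.582 q6 -0.66 tilt 0.0019
shift mm [-0.8 74.   2.1] norm 74 turn 0 F [-0.2 -0.1  1. ] w 0.704
```

View pics/w17.png

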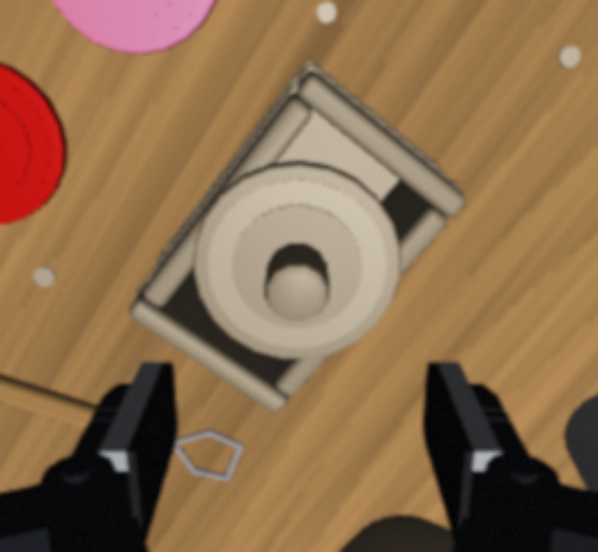

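View pics/t17.png

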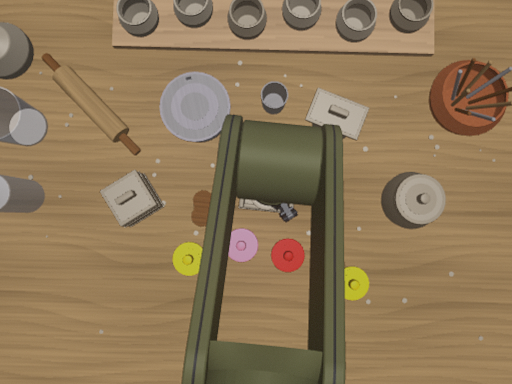

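The grey lid at top-image (267,192), on the oblong jar, is the real small round lid. The yellow (189,259), pink (241,245), red (288,255) and yellow (352,283) ones are look-alikes and stay where they are. The enlarged crop shows a grey lid with its knob between the fingers.

>>> carry_out(plan=[-0.001, 0.035, 0.0015, 0, 0, 0.025, 0, 0, 0, 0.0135, 0, 0, 0, 0, 0, 0, 0, 0, 0, 0])

```text
time_s: 27.9
ee_pos: [0.4788, 0.0075, 0.0869]
eef_rot: [0.677, 0.204, -0.203, -0.677]
contact_force: [0.3, -0.3, 0.4]
width: 0.702
```

```bash
python3 go.py .4787 .0075 .0865
python3 - <<'E'
from h import *
im=get_image("wrist");a=cv2.resize(im[120:340,130:390],None,fx=2.3,fy=2.3)
cv2.imwrite("pics/w18.png",a)
E
```

```text
t 27.90 p [0.4788 0.0075 0.0869] xa 0.583 q6 -0.66 tilt 0.0016
shift mm [-0.1  0.4  0.1] norm 0 turn 0 F [ 0.3 -0.3  0.4] w 0.702
```

View pics/w18.png

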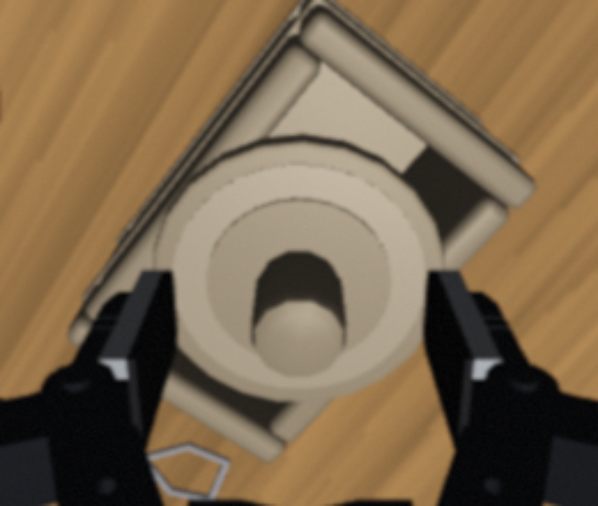

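>>> carry_out(plan=[0, 0, 0, 0, 0, 0, 0, 0, 0, 0, 0, 0, 0, 0, 0, 0, 0, 0, 0, 0], jaw=0.0)

```text
time_s: 28.58
ee_pos: [0.4784, 0.0077, 0.0868]
eef_rot: [0.677, 0.204, -0.203, -0.677]
contact_force: [-0.9, -0.1, 5.5]
width: 0.232
```

>>> carry_out(plan=[0, -0.005, 0, 0, 0, -0.015, 0, 0, 0, -0.03, 0, 0, 0, -0.04, 0, 0, 0, -0.02, 0, 0])

```text
time_s: 29.2
ee_pos: [0.4787, 0.0076, 0.1982]
eef_rot: [0.678, 0.204, -0.202, -0.677]
contact_force: [-0.0, 0.2, -1.7]
width: 0.234
```

```bash
python3 go.py .655 .163 .2
```

```text
t 29.20 p [0.4787 0.0076 0.1982] xa 0.583 q6 -0.66 tilt 0.0028
shift mm [232.7  -1.4  32.7] norm 235 turn 0 F [-0.   0.2 -1.7] w 0.234
```

>>> carry_out(plan=[0.0582, 0, 0.0082, 0, 0.0582, 0, 0.0082, 0, 0.0582, 0, 0.0082, 0, 0.0582, 0, 0.0082, 0, 0, 0, 0, 0])

```text
time_s: 29.82
ee_pos: [0.6571, 0.1664, 0.1948]
eef_rot: [-0.677, -0.205, 0.204, 0.677]
contact_force: [-0.4, -1.2, -1.4]
width: 0.233
```

>>> carry_out(plan=[0, 0.035, 0, 0, 0, 0.03, 0, 0, 0, 0.02, 0, 0, 0, 0.005, 0, 0, 0, 0, 0, 0])

```text
time_s: 30.45
ee_pos: [0.6539, 0.1628, 0.1063]
eef_rot: [0.677, 0.203, -0.203, -0.677]
contact_force: [0.3, -1.2, -0.8]
width: 0.23
```

>>> carry_out(plan=[0, 0.001, 0, 0, 0, 0.001, 0, 0, 0, 0, 0, 0, 0, 0, 0, 0, 0, 0, 0, 0])

```text
time_s: 31.08
ee_pos: [0.6543, 0.1632, 0.1042]
eef_rot: [0.677, 0.203, -0.203, -0.677]
contact_force: [-0.9, -0.2, 0.0]
width: 0.236
```

```bash
python3 go.py .655 .163 .1018
python3 - <<'E'
from h import *
im=get_image("wrist");a=cv2.resize(im[100:340,130:390],None,fx=2.3,fy=2.3)
cv2.imwrite("pics/w19.png",a)
im=get_image("top");a=im[160:228,235:303]
cv2.imwrite("pics/t19.png",cv2.resize(a,None,fx=8,fy=8,interpolation=cv2.INTER_CUBIC))
E
```

```text
t 31.07 p [0.6543 0.1632 0.1042] xa 0.583 q6 -0.40 tilt 0.0002
shift mm [ 0.5  2.4 -0.6] norm 3 turn 0 F [-0.9 -0.2  0. ] w 0.236
```

View pics/w19.png

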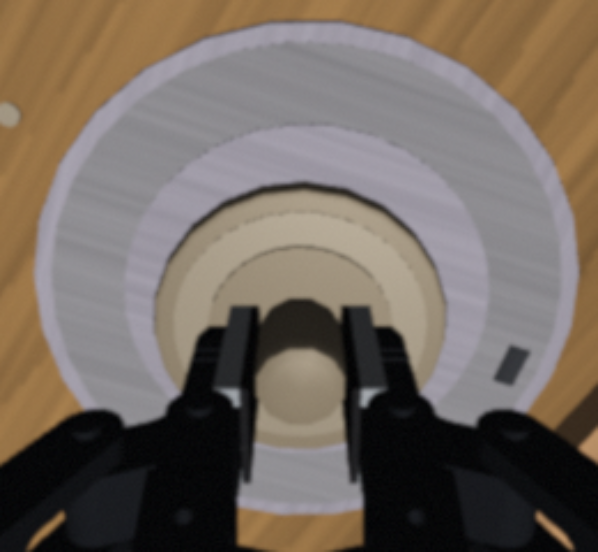

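View pics/t19.png

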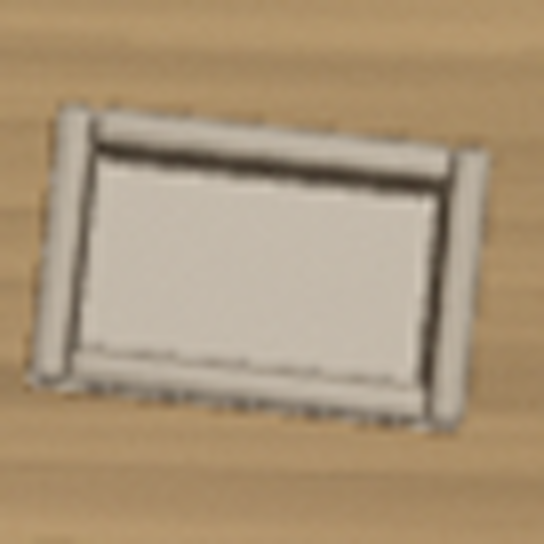

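>>> carry_out(plan=[0, 0.0015, 0, 0, 0, 0.001, 0, 0, 0, 0.0005, 0, 0, 0, 0, 0, 0, 0, 0, 0, 0])

```text
time_s: 31.8
ee_pos: [0.6542, 0.1632, 0.1019]
eef_rot: [0.677, 0.203, -0.203, -0.677]
contact_force: [-1.7, -0.2, 5.4]
width: 0.234
```

```bash
python3 - <<'E'
from h import *
P=camera_params("top")
q=np.array([onz(P,(x+.5)/8-.5+235,(y+.5)/8-.5+160,.074) for x,y in [(60,105),(488,150),(463,425),(33,380)]])
print(q.mean(0))
for i in range(4):
    d=q[(i+1)%4]-q[i];print(np.linalg.norm(d[:2]),np.arctan2(d[1],d[0]))
E
python3 go.py .655 .163 .1018
```

```text
[0.47718396 0.00615293 0.074     ]
0.11408964008263094 -1.6513706532456456
0.07316364119684564 3.070855700914469
0.11410899117956987 1.4910186401211818
0.07325435333264113 -0.07101281605654314
t 31.80 p [0.6542 0.1632 0.1019] xa 0.583 q6 -0.40 tilt 0.0005
shift mm [ 0.5  0.1 -0.6] norm 1 turn 0 F [-1.7 -0.2  5.4] w 0.234
```

>>> carry_out(plan=[0, 0, 0, 0, 0, 0, 0, 0, 0, -0.005, 0, 0, 0, -0.05, 0, 0, 0, -0.05, 0, 0], jaw=0.06)

```text
time_s: 32.42
ee_pos: [0.6538, 0.1631, 0.2066]
eef_rot: [-0.677, -0.203, 0.204, 0.677]
contact_force: [0.8, 0.6, -1.0]
width: 0.706
```

```bash
python3 go.py .644 -.1345 .21 -.36
python3 - <<'E'
from h import *
im=get_image("wrist");a=cv2.resize(im[80:320,130:390],None,fx=2.3,fy=2.3)
cv2.imwrite("pics/w20.png",a)
E
```

```text
t 32.42 p [0.6538 0.1631 0.2066] xa 0.583 q6 -0.40 tilt 0.0019
shift mm [-172.    -3.3 -243. ] norm 298 turn 0.943 F [ 0.8  0.6 -1. ] w 0.706
```

View pics/w20.png

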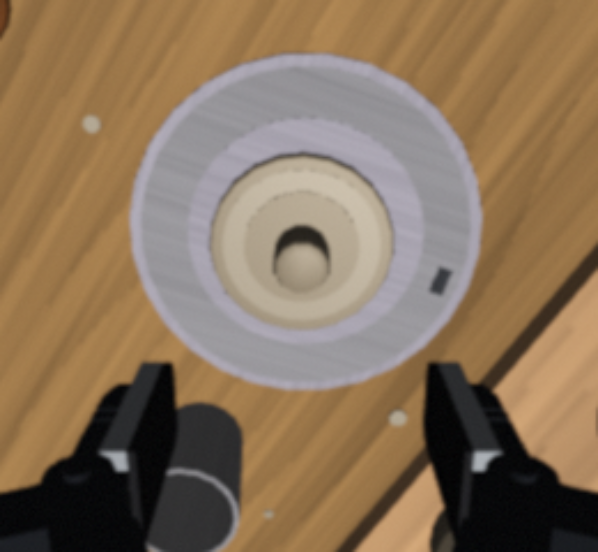

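>>> carry_out(plan=[-0.0344, 0, -0.0486, 0, -0.0344, 0, -0.0486, 0, -0.0344, 0, -0.0486, 0, -0.0344, 0, -0.0486, 0, -0.0344, 0, -0.0486, 0])

```text
time_s: 33.1
ee_pos: [0.6444, -0.1362, 0.2063]
eef_rot: [0.677, 0.204, -0.203, -0.677]
contact_force: [1.2, 0.1, 0.7]
width: 0.705
```

>>> carry_out(plan=[0, 0, 0, 0.186, 0, 0, 0, 0.186, 0, 0, 0, 0.186, 0, 0, 0, 0.186, 0, 0, 0, 0.186])

```text
time_s: 33.72
ee_pos: [0.6445, -0.1345, 0.2062]
eef_rot: [0.696, -0.124, 0.124, -0.696]
contact_force: [0.1, -0.4, -0.1]
width: 0.702
```

>>> carry_out(plan=[0, 0, 0, 0.013, 0, 0, 0, 0, 0, 0, 0, 0, 0, 0, 0, 0, 0, 0, 0, 0])

```text
time_s: 34.35
ee_pos: [0.6444, -0.1343, 0.2061]
eef_rot: [-0.696, 0.126, -0.126, 0.696]
contact_force: [0.3, 0.8, 0.9]
width: 0.703
```

```bash
python3 go.py .644 -.1345 .1045 -.36
python3 - <<'E'
from h import *
im=get_image("wrist");a=cv2.resize(im[80:320,130:390],None,fx=3,fy=3)[:590]
cv2.imwrite("pics/w21.png",a);print(proj(camera_params("wrist"),[.644,-.1345,.126]))
E
```

```text
t 34.35 p [ 0.6444 -0.1343  0.2061] xa -0.359 q6 0.09 tilt 0.0000
shift mm [ -0.3 101.6  -0.3] norm 102 turn 0.001 F [0.3 0.8 0.9] w 0.703
[260.63374604 198.74238047]
```

View pics/w21.png

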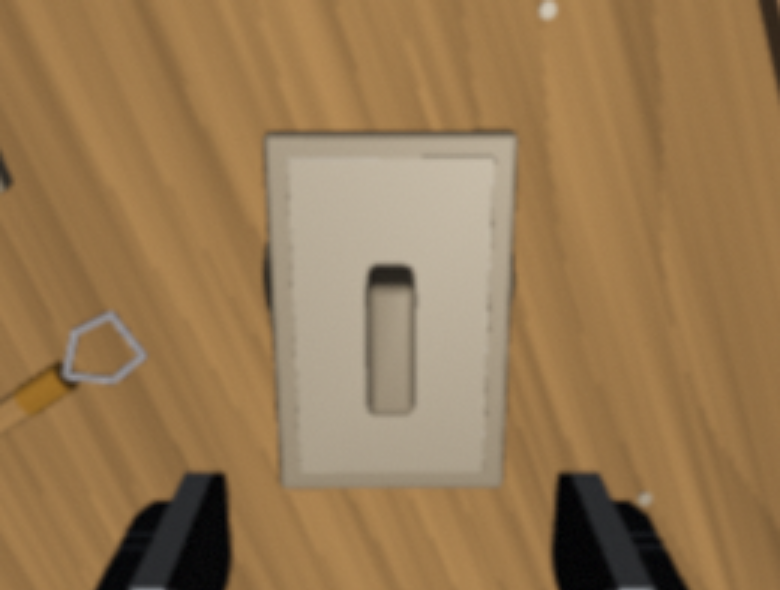

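>>> carry_out(plan=[0, 0.04, 0.0005, 0, 0, 0.035, 0, 0, 0, 0.02, 0, 0, 0, 0.0055, 0, 0, 0, 0, 0, 0])

```text
time_s: 35.02
ee_pos: [0.6449, -0.1339, 0.1058]
eef_rot: [0.696, -0.127, 0.127, -0.696]
contact_force: [1.3, 0.1, 0.0]
width: 0.701
```

>>> carry_out(plan=[0, 0, 0, 0, 0, 0, 0, 0, 0, 0, 0, 0, 0, 0, 0, 0, 0, 0, 0, 0], jaw=0.0)

```text
time_s: 35.65
ee_pos: [0.645, -0.1339, 0.1067]
eef_rot: [0.696, -0.126, 0.127, -0.696]
contact_force: [-1.2, 0.4, 6.0]
width: 0.145
```

>>> carry_out(plan=[0, -0.005, 0, 0, 0, -0.015, 0, 0, 0, -0.03, 0, 0, 0, -0.04, 0, 0, 0, -0.02, 0, 0])

```text
time_s: 36.28
ee_pos: [0.6458, -0.1342, 0.219]
eef_rot: [0.696, -0.125, 0.128, -0.696]
contact_force: [0.7, -0.7, -1.4]
width: 0.145
```

```bash
python3 go.py .477 .006 .21 -.075
python3 - <<'E'
from h import *
im=get_image("wrist");a=cv2.resize(im[80:320,130:390],None,fx=2.3,fy=2.3)
cv2.imwrite("pics/w22.png",a)
im=get_image("top");cv2.imwrite("pics/t22.png",cv2.resize(im[75:155,297:377],None,fx=7,fy=7,interpolation=cv2.INTER_CUBIC))
E
```

```text
t 36.27 p [ 0.6458 -0.1342  0.219 ] xa -0.360 q6 0.09 tilt 0.0043
shift mm [-207.4    8.1   71.8] norm 220 turn -0.285 F [ 0.7 -0.7 -1.4] w 0.145
```

View pics/w22.png

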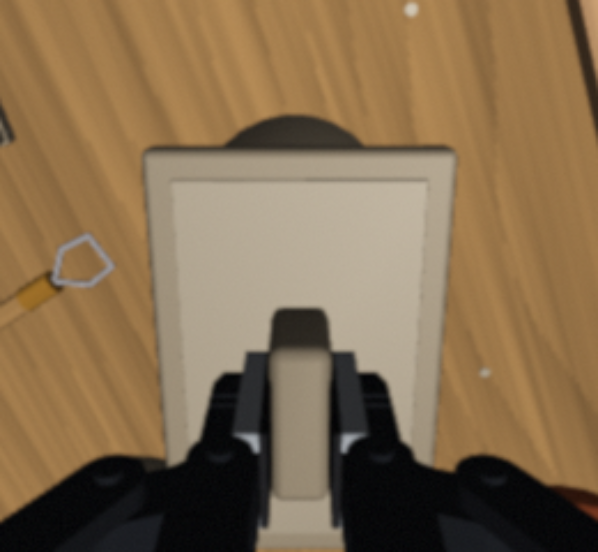

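View pics/t22.png

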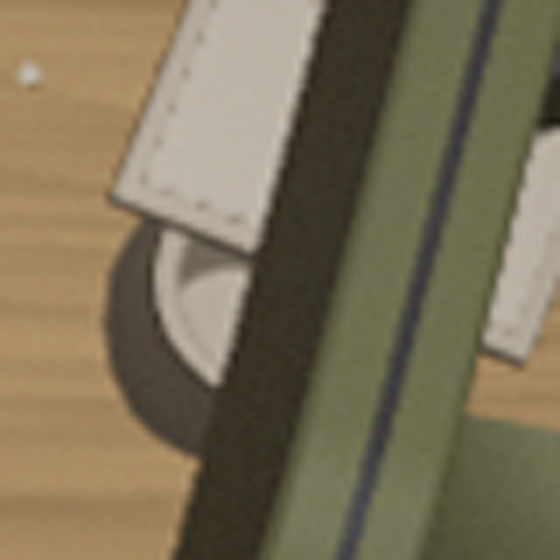

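>>> carry_out(plan=[-0.0518, 0, 0.018, 0, -0.0518, 0, 0.018, 0, -0.0518, 0, 0.018, 0, -0.0518, 0, 0.018, 0, 0, 0, 0, -0.143])

```text
time_s: 37.0
ee_pos: [0.4704, 0.0088, 0.2143]
eef_rot: [-0.703, 0.077, -0.072, 0.703]
contact_force: [1.7, -0.4, -1.4]
width: 0.144
```

>>> carry_out(plan=[0, 0.02, 0, -0.143, 0, 0.03, 0, 0, 0, 0.015, 0, 0, 0, 0, 0, 0, 0, 0, 0, 0])

```text
time_s: 37.62
ee_pos: [0.4762, 0.0065, 0.1508]
eef_rot: [-0.707, 0.026, -0.026, 0.707]
contact_force: [0.4, 0.3, -0.7]
width: 0.148
```

```bash
python3 go.py .477 .006 .0887 -.075
python3 - <<'E'
from h import *
im=get_image("wrist");a=cv2.resize(im[80:320,130:390],None,fx=2.3,fy=2.3)
cv2.imwrite("pics/w23.png",a)
im=get_image("side");cv2.imwrite("pics/s23.png",cv2.resize(im[150:270,200:330],None,fx=4,fy=4))
im=get_image("top");cv2.imwrite("pics/t23.png",im)
E
```

```text
t 37.62 p [0.4762 0.0065 0.1508] xa -0.074 q6 -0.00 tilt 0.0001
shift mm [ 0.8 62.1 -0.4] norm 62 turn 0.001 F [ 0.4  0.3 -0.7] w 0.148
```

View pics/w23.png

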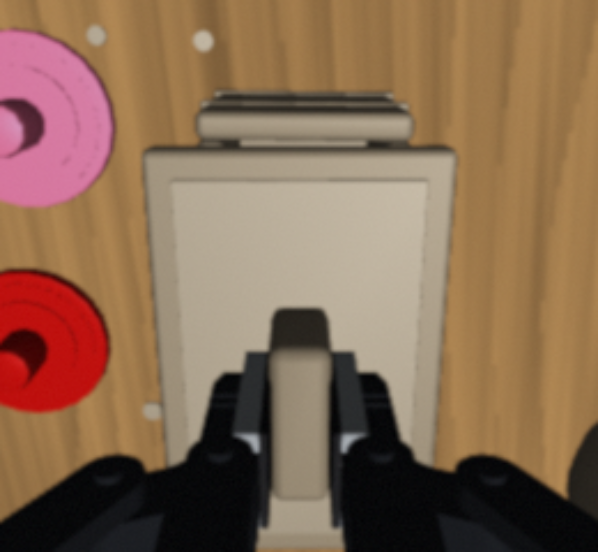

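View pics/s23.png

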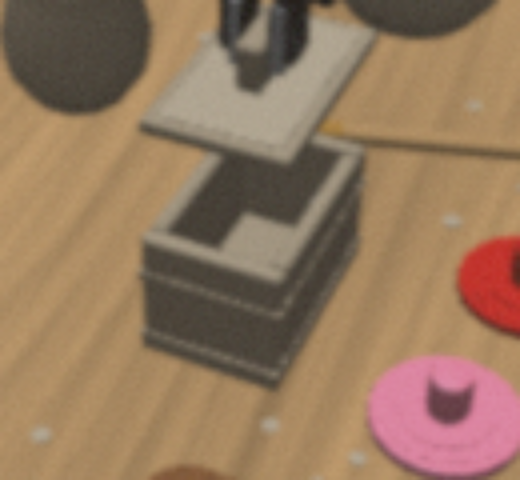

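View pics/t23.png

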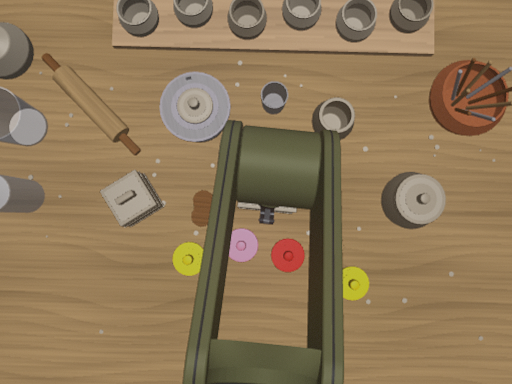

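>>> carry_out(plan=[0.0012, 0.03, 0, 0, 0, 0.02, 0, 0, 0, 0.007, 0, 0, 0, 0, 0, 0, 0, 0, 0, 0])

```text
time_s: 38.4
ee_pos: [0.4781, 0.0063, 0.0944]
eef_rot: [0.707, -0.026, 0.027, -0.707]
contact_force: [-0.5, 0.7, -1.2]
width: 0.146
```

```bash
python3 go.py .477 .006 .0887 -.075
python3 - <<'E'
from h import *
im=get_image("wrist");a=cv2.resize(im[80:320,130:390],None,fx=2.3,fy=2.3)
cv2.imwrite("pics/w24.png",a)
im=get_image("side");cv2.imwrite("pics/s24.png",cv2.resize(im[150:270,200:330],None,fx=4,fy=4))
E
```

```text
t 38.40 p [0.4781 0.0063 0.0944] xa -0.074 q6 -0.00 tilt 0.0018
shift mm [-1.1  5.7 -0.4] norm 6 turn 0.001 F [-0.5  0.7 -1.2] w 0.146
```

View pics/w24.png

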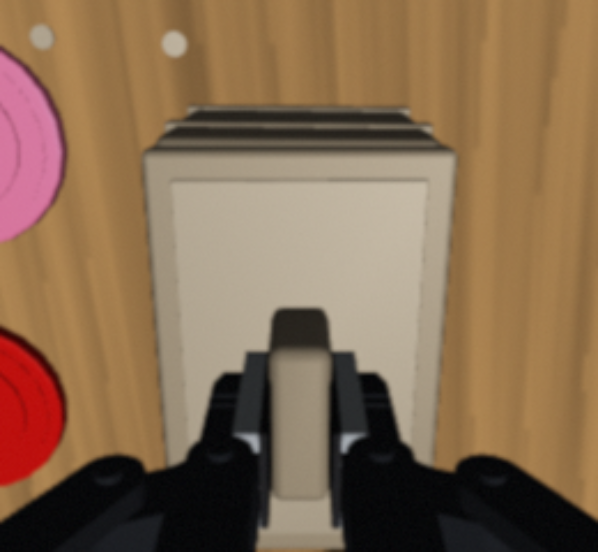

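View pics/s24.png

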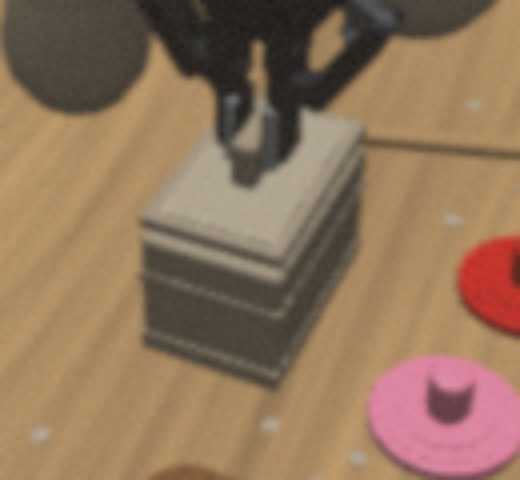

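Well aligned; touch down.

>>> carry_out(plan=[0, 0.0035, 0, 0, 0, 0.001, 0, 0, 0, 0.0005, 0, 0, 0, 0, 0, 0, 0, 0, 0, 0])

```text
time_s: 39.12
ee_pos: [0.4771, 0.0064, 0.0887]
eef_rot: [0.707, -0.026, 0.026, -0.707]
contact_force: [-1.8, -0.7, 2.0]
width: 0.145
```

>>> carry_out(plan=[0, 0.001, 0, 0, 0, 0, 0, 0, 0, 0, 0, 0, 0, 0, 0, 0, 0, 0, 0, 0])

```text
time_s: 39.75
ee_pos: [0.4771, 0.0064, 0.0886]
eef_rot: [0.707, -0.026, 0.026, -0.707]
contact_force: [-3.2, 0.1, 11.2]
width: 0.149
```

>>> carry_out(plan=[0, 0, 0, 0, 0, 0, 0, 0, 0, -0.005, 0, 0, 0, -0.05, 0, 0, 0, -0.06, 0, 0], jaw=0.06)

```text
time_s: 40.38
ee_pos: [0.4762, 0.0065, 0.2029]
eef_rot: [-0.707, 0.027, -0.025, 0.707]
contact_force: [1.2, 0.4, -1.2]
width: 0.697
```

```bash
python3 go.py .6542 .1632 .2
python3 - <<'E'
from h import *
im=get_image("wrist");a=cv2.resize(im[80:320,130:390],None,fx=2.3,fy=2.3)
cv2.imwrite("pics/w25.png",a)
im=cv2.imread("pics/t23.png");cv2.imwrite("pics/t25.png",cv2.resize(im[84:154,300:370],None,fx=8,fy=8,interpolation=cv2.INTER_CUBIC))
E
```

```text
t 40.38 p [0.4762 0.0065 0.2029] xa -0.074 q6 -0.00 tilt 0.0036
shift mm [165.9   2.3 169.5] norm 237 turn 0 F [ 1.2  0.4 -1.2] w 0.697
```

View pics/w25.png

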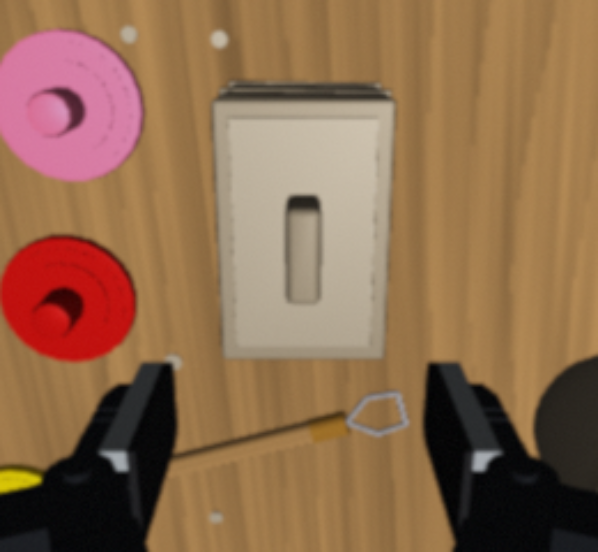

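View pics/t25.png

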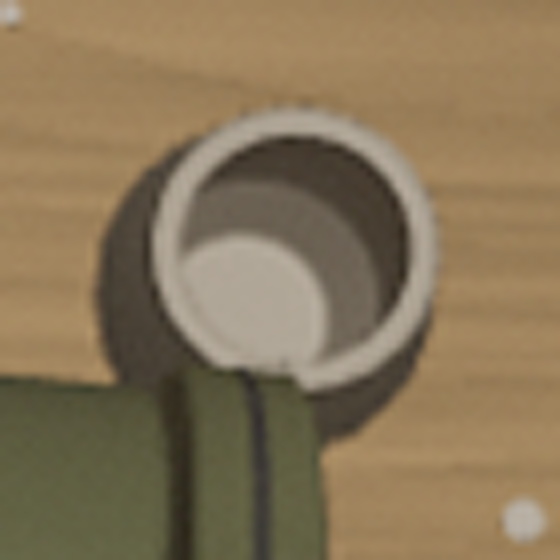

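>>> carry_out(plan=[0.0415, 0, 0.0424, 0, 0.0415, 0, 0.0424, 0, 0.0415, 0, 0.0424, 0, 0.0415, 0, 0.0424, 0, 0, 0, 0, 0])

```text
time_s: 41.05
ee_pos: [0.6585, 0.1664, 0.2014]
eef_rot: [-0.706, 0.025, -0.026, 0.707]
contact_force: [-0.7, -0.9, 1.1]
width: 0.703
```

>>> carry_out(plan=[0, 0.03, 0, 0, 0, 0, 0, 0, 0, 0, 0, 0, 0, 0, 0, 0, 0, 0, 0, 0])

```text
time_s: 41.68
ee_pos: [0.6558, 0.1631, 0.1739]
eef_rot: [-0.706, 0.026, -0.027, 0.707]
contact_force: [-0.0, -0.2, 0.1]
width: 0.704
```

```bash
python3 go.py .6542 .1632 .102
python3 - <<'E'
from h import *
P=camera_params("top");print(onz(P,295.5/8-.5+300,249.5/8-.5+84,.092))
im=get_image("wrist");a=cv2.resize(im[80:320,130:390],None,fx=2.3,fy=2.3)
cv2.imwrite("pics/w26.png",a)
E
```

```text
t 41.67 p [0.6558 0.1631 0.1739] xa -0.074 q6 0.26 tilt 0.0020
shift mm [-1.7 71.9 -0.1] norm 72 turn 0 F [-0.  -0.2  0.1] w 0.704
[ 0.64322236 -0.13468038  0.092     ]
```

View pics/w26.png

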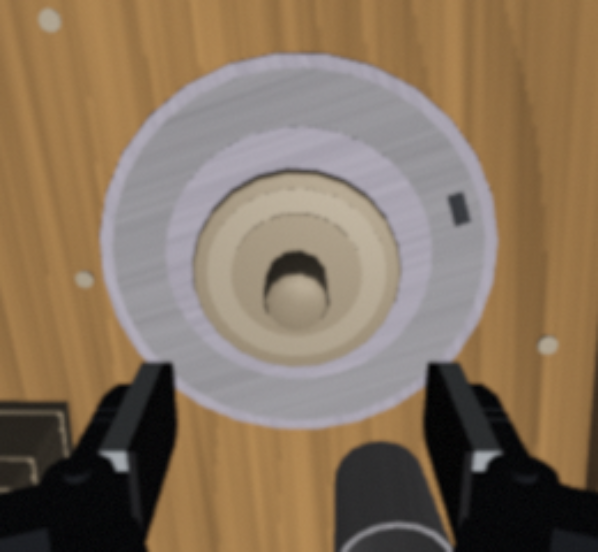

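>>> carry_out(plan=[-0.0013, 0.035, 0, 0, 0, 0.025, 0, 0, 0, 0.0115, 0, 0, 0, 0, 0, 0, 0, 0, 0, 0])

```text
time_s: 42.35
ee_pos: [0.655, 0.1636, 0.1023]
eef_rot: [-0.706, 0.025, -0.027, 0.707]
contact_force: [0.6, 0.2, 0.3]
width: 0.697
```

```bash
python3 go.py .6542 .1632 .102
python3 - <<'E'
from h import *
im=get_image("wrist");a=cv2.resize(im[120:340,130:390],None,fx=2.3,fy=2.3)
cv2.imwrite("pics/w27.png",a)
E
```

```text
t 42.35 p [0.655  0.1636 0.1023] xa -0.074 q6 0.26 tilt 0.0022
shift mm [-0.8  0.3 -0.4] norm 1 turn 0 F [0.6 0.2 0.3] w 0.697
```

View pics/w27.png

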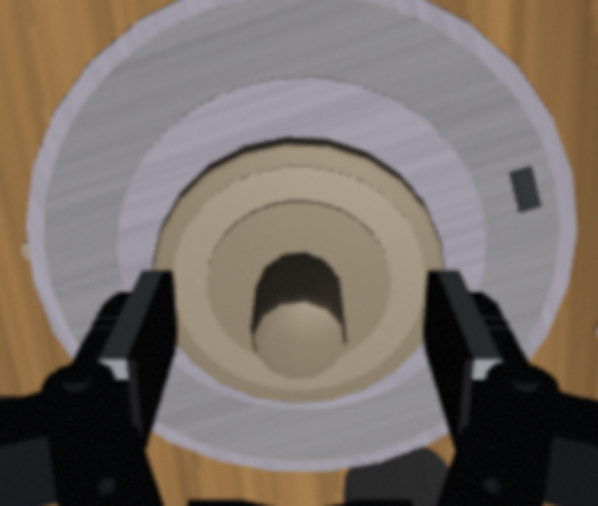

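>>> carry_out(plan=[0, 0, 0, 0, 0, 0, 0, 0, 0, 0, 0, 0, 0, 0, 0, 0, 0, 0, 0, 0], jaw=0.0)

```text
time_s: 43.02
ee_pos: [0.6545, 0.1635, 0.1019]
eef_rot: [-0.707, 0.026, -0.027, 0.707]
contact_force: [0.1, 0.7, 5.6]
width: 0.239
```

>>> carry_out(plan=[0, -0.005, 0, 0, 0, -0.015, 0, 0, 0, -0.03, 0, 0, 0, -0.04, 0, 0, 0, -0.02, 0, 0])

```text
time_s: 43.65
ee_pos: [0.6551, 0.1636, 0.2145]
eef_rot: [-0.706, 0.025, -0.028, 0.707]
contact_force: [0.2, 0.4, -1.2]
width: 0.234
```

```bash
python3 go.py .6433 -.1347 .21
```

```text
t 43.65 p [0.6551 0.1636 0.2145] xa -0.074 q6 0.26 tilt 0.0040
shift mm [  10.2    4.2 -298.4] norm 299 turn 0 F [ 0.2  0.4 -1.2] w 0.234
```

>>> carry_out(plan=[0.002, 0, -0.0597, 0, 0.002, 0, -0.0597, 0, 0.002, 0, -0.0597, 0, 0.002, 0, -0.0597, 0, 0.002, 0, -0.0597, 0])

```text
time_s: 44.28
ee_pos: [0.6417, -0.1369, 0.2119]
eef_rot: [0.707, -0.026, 0.026, -0.707]
contact_force: [-0.1, 0.3, -1.0]
width: 0.232
```

>>> carry_out(plan=[0, 0.03, 0, 0, 0, 0.025, 0, 0, 0, 0, 0, 0, 0, 0, 0, 0, 0, 0, 0, 0])

```text
time_s: 44.9
ee_pos: [0.643, -0.135, 0.1578]
eef_rot: [0.707, -0.025, 0.027, -0.706]
contact_force: [1.0, -0.0, -1.0]
width: 0.235
```

```bash
python3 go.py .6433 -.1347 .105
python3 - <<'E'
from h import *
im=get_image("wrist");a=cv2.resize(im[60:320,130:390],None,fx=2.3,fy=2.3)
cv2.imwrite("pics/w28.png",a)
im=get_image("side");cv2.imwrite("pics/s28.png",cv2.resize(im[90:190,170:290],None,fx=4,fy=4))
E
```

```text
t 44.90 p [ 0.643  -0.135   0.1578] xa -0.073 q6 -0.20 tilt 0.0029
shift mm [ 0.1 52.8  0.3] norm 53 turn 0 F [ 1. -0. -1.] w 0.235
```

View pics/w28.png

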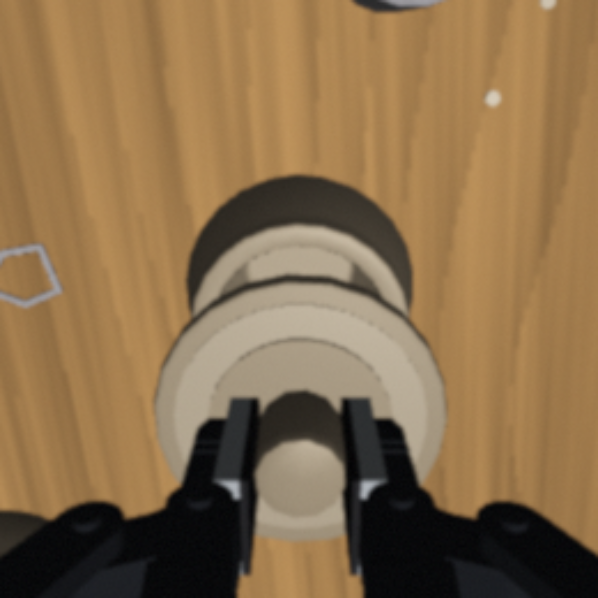

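View pics/s28.png

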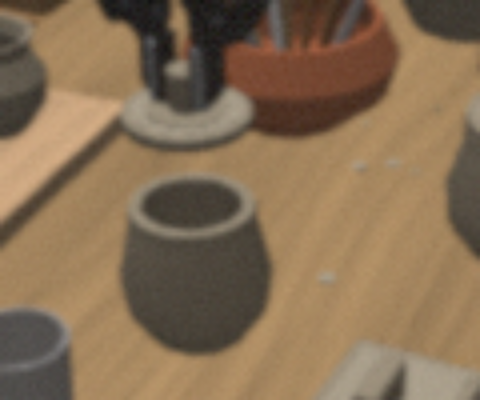

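Centred over the jar. Lower to just above the rim.

>>> carry_out(plan=[0, 0.025, 0, 0, 0, 0.015, 0, 0, 0, 0.0075, 0, 0, 0, 0, 0, 0, 0, 0, 0, 0])

```text
time_s: 45.62
ee_pos: [0.6425, -0.1352, 0.1092]
eef_rot: [0.707, -0.026, 0.027, -0.707]
contact_force: [-0.2, 0.3, -0.7]
width: 0.231
```

```bash
python3 go.py .6433 -.1347 .105
python3 - <<'E'
from h import *
im=get_image("wrist");a=cv2.resize(im[100:320,130:390],None,fx=2.3,fy=2.3)
cv2.imwrite("pics/w29.png",a)
im=get_image("side");cv2.imwrite("pics/s29.png",cv2.resize(im[100:190,170:270],None,fx=5,fy=5))
E
```

```text
t 45.62 p [ 0.6425 -0.1352  0.1092] xa -0.074 q6 -0.20 tilt 0.0011
shift mm [0.8 4.2 0.6] norm 4 turn 0 F [-0.2  0.3 -0.7] w 0.231
```

View pics/w29.png

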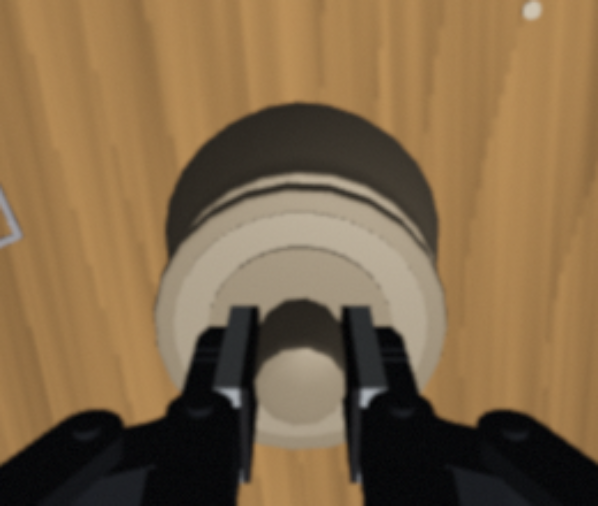

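View pics/s29.png

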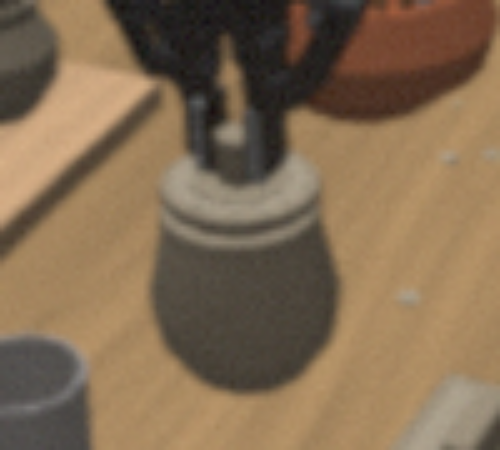

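>>> carry_out(plan=[0.0005, 0.0025, 0.001, 0, 0, 0.001, 0, 0, 0, 0.0005, 0, 0, 0, 0, 0, 0, 0, 0, 0, 0])

```text
time_s: 46.35
ee_pos: [0.6425, -0.134, 0.105]
eef_rot: [-0.707, 0.026, -0.026, 0.707]
contact_force: [-1.0, 0.3, 2.7]
width: 0.231
```

>>> carry_out(plan=[0, 0.0007, 0, 0, 0, 0, 0, 0, 0, 0, 0, 0, 0, 0, 0, 0, 0, 0, 0, 0])

```text
time_s: 46.98
ee_pos: [0.6426, -0.134, 0.1049]
eef_rot: [0.707, -0.026, 0.026, -0.707]
contact_force: [-1.8, 0.1, 6.9]
width: 0.234
```

>>> carry_out(plan=[0, 0, 0, 0, 0, 0, 0, 0, 0, -0.005, 0, 0, 0, -0.05, 0, 0, 0, -0.06, 0, 0], jaw=0.06)

```text
time_s: 47.6
ee_pos: [0.6415, -0.1339, 0.2185]
eef_rot: [-0.706, 0.028, -0.025, 0.707]
contact_force: [1.7, 0.1, 0.1]
width: 0.702
```

```bash
python3 go.py .5 .45 .3
python3 - <<'E'
from h import *
cv2.imwrite("pics/w30.png",get_image("wrist"))
cv2.imwrite("pics/s30.png",get_image("side"))
E
```

```text
t 47.60 p [ 0.6415 -0.1339  0.2185] xa -0.074 q6 -0.20 tilt 0.0039
shift mm [-184.7  -80.4  571.9] norm 606 turn 0 F [1.7 0.1 0.1] w 0.702
```

View pics/w30.png

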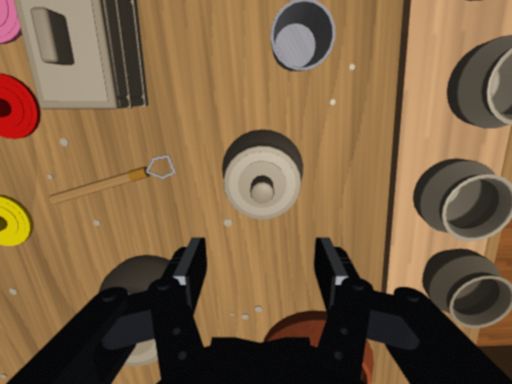

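View pics/s30.png

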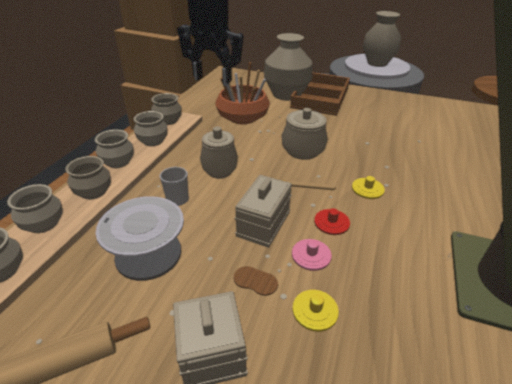

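>>> carry_out(plan=[0, -0.01, 0.06, 0, 0, 0, 0.06, 0, 0, 0, 0.06, 0, 0, 0, 0.06, 0, 0, 0, 0.06, 0])

```text
time_s: 48.32
ee_pos: [0.6647, 0.1669, 0.2288]
eef_rot: [0.707, -0.026, 0.026, -0.707]
contact_force: [0.9, 0.2, -0.0]
width: 0.702
```

>>> carry_out(plan=[0, 0, 0, 0, 0, 0, 0, 0, 0, 0, 0, 0, 0, 0, 0, 0, 0, 0, 0, 0])

```text
time_s: 48.95
ee_pos: [0.6648, 0.1639, 0.229]
eef_rot: [0.707, -0.027, 0.027, -0.707]
contact_force: [-0.7, 0.3, -0.1]
width: 0.703
```

Run:
```python
from h import *
a=get_image("top");cv2.imwrite("pics/t31.png",a)
b=cv2.imread("pics/t23.png")
def c(a,u,v,r=32): return cv2.resize(a[v-r:v+r,u-r:u+r],None,fx=4.5,fy=4.5,interpolation=cv2.INTER_CUBIC)
cv2.imwrite("pics/t31c.png",np.vstack([np.hstack([c(b,132,200),c(a,267,193)]),np.hstack([c(a,337,116),c(a,415,200)])]))
```

```text
(no output)
```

View pics/t31c.png

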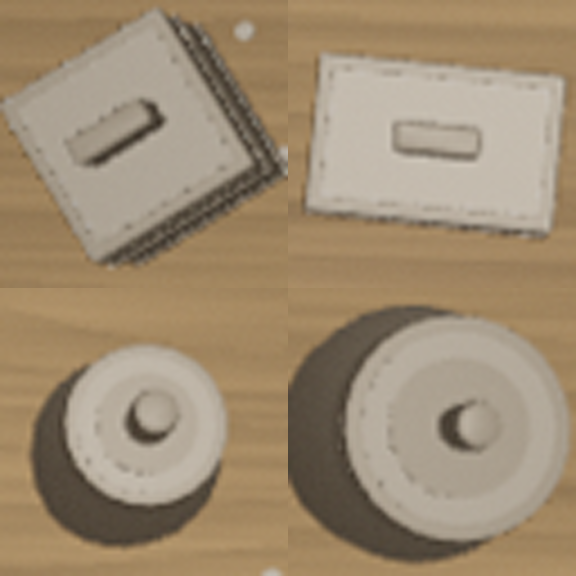

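Run:
```python
from h import *
P=camera_params("top")
f=lambda x,y,u,v,z:onz(P,(x+.5)/4.5-.5+u,(y+.5)/4.5-.5+v,z)[:2]
for n,l,j in (("small",f(146.5,137.5,305,84,.1),(.6432,-.1347)),("large",f(170.5,141.5,383,168,.1),(.4709,-.3081)),
 ("square",np.mean([f(x,y,100,168,.082) for x,y in [(158,10),(258,167),(98,262),(3,100)]],0),(.4579,.2983)),
 ("oblong",np.mean([f(x-288,y,235,161,.082) for x,y in [(321,54),(565,77),(550,235),(305,210)]],0),(.4772,.0062))):
    print(n,l,np.round((l-j)*1000,1),"mm")
s=get_state();print(s["contact_force"],s["width"])
sign_off()
```

```text
small [ 0.64232837 -0.13469296] [-0.9  0. ] mm
large [ 0.47015726 -0.30836269] [-0.7 -0.3] mm
square [0.45938566 0.29685575] [ 1.5 -1.4] mm
oblong [0.47687033 0.00603179] [-0.3 -0.2] mm
[-0.29330738  1.03731786  0.42237158] 0.7047470212818635
the job is handed in; nothing more can be done
```

All four lids are on their own jars and the job is handed in, at about 49 s of the 141 s allowed. I parked the large round lid on the wheel to swap it with the square lid, then did the same with the small round lid and the oblong lid. Every lid was lowered until the arm felt light contact (under 20 N) before I let go.

**Centring:** the last top-camera check put each lid close to its jar's centre, against a limit of 10 mm:

| Lid | Offset from jar centre |
|---|---|
| small round | 0.9 mm |
| large round | 0.8 mm |
| square | 2.1 mm |
| oblong | 0.4 mm |

- **Seating:** touchdown heights matched the seated heights to about 1 mm. The square and oblong lids look lined up with their rims, and all four look level in the side view.
- **Jars and look-alikes:** the jars look to be where they stood, and I did not touch the coloured look-alikes.
- **Square lid:** the arm hid it in the final top picture, so its figure comes from an earlier picture taken after it was placed.
- **Disagreement:** partway through, pose readings and pictures taken before the arm had settled differed by several mm when I picked the large lid up off the wheel and set the square lid down. I corrected both before closing the fingers or letting go.

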